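# Load the laser marker with silver boxes and arm it with its key

## Task

Load every silver box from the slab into the nests of the laser marker's carrier, one to a nest, lid up and seated flat on the nest's floor. Then push the carrier along its rail until it clicks in at the marking station under the laser, and only when it is there arm the laser: fetch the key from the wooden block, push it fully into the switch, turn it clockwise to its stop and leave it in. Do not disturb the bowl, the round soldering block or the tweezers.

Things in the scene. Friction and masses are not known exactly. Their poses are not given: they have to be found in the camera images.
- box0: small closed silver box with a star of wire on its lid, 40 (x) x 28 (y) x 14 (z) mm, about 45 g; origin at the centre of its underside, z up through the lid; starts lid up on the slab. Four to six of the six boxes are there; an absent one reads None from the start.
- box1: small closed silver box with a star of wire on its lid, 40 (x) x 28 (y) x 14 (z) mm, about 45 g; origin at the centre of its underside, z up through the lid; starts lid up on the slab. Four to six of the six boxes are there; an absent one reads None from the start.
- box2: small closed silver box with a star of wire on its lid, 40 (x) x 28 (y) x 14 (z) mm, about 45 g; origin at the centre of its underside, z up through the lid; starts lid up on the slab. Four to six of the six boxes are there; an absent one reads None from the start.
- box3: small closed silver box with a star of wire on its lid, 40 (x) x 28 (y) x 14 (z) mm, about 45 g; origin at the centre of its underside, z up through the lid; starts lid up on the slab. Four to six of the six boxes are there; an absent one reads None from the start.
- box4: small closed silver box with a star of wire on its lid, 40 (x) x 28 (y) x 14 (z) mm, about 45 g; origin at the centre of its underside, z up through the lid; starts lid up on the slab. Four to six of the six boxes are there; an absent one reads None from the start.
- box5: small closed silver box with a star of wire on its lid, 40 (x) x 28 (y) x 14 (z) mm, about 45 g; origin at the centre of its underside, z up through the lid; starts lid up on the slab. Four to six of the six boxes are there; an absent one reads None from the start.
- slab: fixed pale soldering slab, 220 (x) x 300 (y) x 12 mm high, on which the boxes lie; origin at the centre of its underside, on the bench
- machine: fixed laser marker. Origin on the bench under the carrier plate's centre at carrier joint 0; the carrier runs along the machine's +y. Base 150 mm wide, 12 high, y -100 to 520 mm. A laser head overhangs the marking station, beside a column at y 435 to 505, 410 high: lens (y 224 to 296) 212 mm above the bench, housing (96 wide, y 220 to 435) 240 to 330 mm up. The load end is open above.
- carrier (a joint): travel of the carrier along the rail, m, toward the machine's +y: starts at 0 to 0.03; at 0.26, the marking station, a sprung ball clicks into a notch (about 5 N to push in or out; it draws the carrier in over the last 3 mm); stops at 0 and 0.276. Elsewhere it slides with 1.2 N of friction and stays where left.
- handle (a point): the carrier's handle: an upright round post of 16 mm diameter; this point is on its axis, 63 mm above the bench; the post's top is 20 mm above the point and the tongue that carries it 25 mm below. The post stands 160 mm from the plate's centre toward the machine's -y. Pinch it or push it.
- nest0 (a point): nest 0 of six in the carrier's plate (146 x 180 mm, aluminium, top face 46 mm above the bench): a rectangular pocket 45 (x) x 33 (y) mm, 6 mm deep; this point is the centre of its floor, 40 mm above the bench, axes as the machine's; at x = -33, y = -56 mm from the plate's centre. A seated box stands 8 mm proud of the plate.
- nest1 (a point): nest 1 of six in the carrier's plate (146 x 180 mm, aluminium, top face 46 mm above the bench): a rectangular pocket 45 (x) x 33 (y) mm, 6 mm deep; this point is the centre of its floor, 40 mm above the bench, axes as the machine's; at x = 33, y = -56 mm from the plate's centre. A seated box stands 8 mm proud of the plate.
- nest2 (a point): nest 2 of six in the carrier's plate (146 x 180 mm, aluminium, top face 46 mm above the bench): a rectangular pocket 45 (x) x 33 (y) mm, 6 mm deep; this point is the centre of its floor, 40 mm above the bench, axes as the machine's; at x = -33, y = 0 mm from the plate's centre. A seated box stands 8 mm proud of the plate.
- nest3 (a point): nest 3 of six in the carrier's plate (146 x 180 mm, aluminium, top face 46 mm above the bench): a rectangular pocket 45 (x) x 33 (y) mm, 6 mm deep; this point is the centre of its floor, 40 mm above the bench, axes as the machine's; at x = 33, y = 0 mm from the plate's centre. A seated box stands 8 mm proud of the plate.
- nest4 (a point): nest 4 of six in the carrier's plate (146 x 180 mm, aluminium, top face 46 mm above the bench): a rectangular pocket 45 (x) x 33 (y) mm, 6 mm deep; this point is the centre of its floor, 40 mm above the bench, axes as the machine's; at x = -33, y = 56 mm from the plate's centre. A seated box stands 8 mm proud of the plate.
- nest5 (a point): nest 5 of six in the carrier's plate (146 x 180 mm, aluminium, top face 46 mm above the bench): a rectangular pocket 45 (x) x 33 (y) mm, 6 mm deep; this point is the centre of its floor, 40 mm above the bench, axes as the machine's; at x = 33, y = 56 mm from the plate's centre. A seated box stands 8 mm proud of the plate.
- key: the laser's key, black moulded bow and steel blade. Origin at the shoulder, on its axis; +z up through the bow: bow 26 (x) x 8 (y) x 26 (z) mm above the shoulder; blade 10 (x) x 5 (y) x 22 mm below it, tapered over the last 6 mm to 6 x 2 mm; 30 g. Starts upright in its slot in the wooden block, shoulder on the block's top. A half turn about z makes no difference.
- block: fixed wooden bur block, 50 (x) x 90 (y) x 40 mm high; the key's slot (12 x 7 mm) is at its own x = 0, y = -22 mm, its wide side along the block's y; small burs, up to 18 mm tall, stand at y = 10 to 32 mm. Origin at the centre of its underside
- console: fixed grey key-switch console, 90 (x) x 100 (y) x 50 mm high; the lock is at its own x = 0, y = -22 mm; a stop button 17 mm tall at x = 18, y = 31 mm. Origin at the centre of its underside, z up. It and the block may have either place.
- keyhole (a point): mouth of the key's slot at the centre of the lock barrel's face (round, 39 mm diameter, 12 mm above the console's top, 62 mm above the bench). Slot 12 x 7 mm, 24 mm deep; it turns with the barrel: its x axis is the slot's wide side (along the console's x at joint 0), z up. Fully in, the key's shoulder rests on the face.
- lock (a joint): lock barrel, rad, growing clockwise seen from above: 0 off (start), 1.05 on, at its stop. Stiff (0.05 N m) and it stays where it is left; the key has about 0.2 rad of play either way in the slot.
- bowl: bystander: loose black bowl, 100 mm across, 40 mm high; origin under its centre
- charcoal: bystander: loose dark round soldering block, 64 mm diameter, 40 mm high; origin under its centre
- tweezers: bystander: loose steel tweezers, 150 mm long, lying on the bench
Not all that is in view belongs to the job. Leave any purple or red look-alike of the box0 alone.

How it is judged:
By the outcome, as a careful person would: the job done as asked, in the order asked, and still so for the second after the job is handed in, with the robot touching nothing.
Of box0, box1, box2, box3, box4, box5 only 4 to 6 are there at a start; the rules pass over those that are not, and their reading is None.
At some moment in a run one of box0, box1, box2, box3, box4, box5 may be knocked a few centimetres aside while the robot is not near it.
It also fails if it takes over 210 s, if anything falls off the work surface, if the arm or the gripper's body presses on something with over 40 N, if the wrist force passes 120 N, or if a joint passes its speed limit or range.

## Robot

A 6-joint arm with a two-finger parallel gripper is mounted at the origin on the work surface. World frame = base frame: x ahead of the robot, y to its left, z up, the work surface at z = 0. Lengths are in m, angles in rad, forces in N, time in s.
With the tool pointing down it reaches from about 0.325 to 0.925 m from the base axis. Payload 3.1 kg.
Tool frame: the origin (TCP) lies midway between the tips of the shut fingers; the grasp point (between the pads) lies robot.tcp_to_grasp behind it (robot.tcp_to_grasp is the distance from the TCP to the grasp point, in m); z points along the fingers, y is the line along which they close (so a half turn about z gives the same grasp; the last joint's range is limited). The gripper opens to 85 mm and grips with 20 to 120 N. Pads are 22 mm wide; open, the fingers measure 114 mm over their backs; the gripper's body (76 mm by 85 mm) begins 54 mm behind the grasp point. The pads swing forward as they close: fully open they stand 13 mm farther back than shut.
Start: joints at [1.036, 0.217, 1.613, -0, 1.311, -0.112], TCP at [0.256, 0.57, 0.231] pointing down, gripper open.
Joint ranges: [-2.75, 2.75], [-0.78, 2.1], [0.31, 2.55], [-1.13, 4.27], [0.13, 2.63], [-2.58, 2.58]. Speed limits (rad/s): [2.79, 2.79, 3.14, 3.14, 3.14, 3.14].

## Interface

Orientations are given as a rotation vector (axis times angle).
In Python, from rig import robot gives the robot as it stands.
- The arm moves only by the tool apply_moves, never from a script. Its argument "motion" is text: rows parted by semicolons, each of 5 numbers parted by spaces: the shift along the tool's x, y, z in m, then the turn about the tool's z in rad, then the opening, from -1 (shut) to 1 (fully open). A call has 1 to 8 rows; each row shifts and turns the commanded pose from where the row before left it, along the tool's axes as they then stand; what a row does not reach is not made up. A row lasts 1/8 s, in which the tool goes at most 62.5 mm and 10.7 degrees, less where a joint would pass 70% of its speed; a pose out of reach is approached as far as the arm can. A call with a gripper value outside its range is refused whole. The fingers move at their own pace and stop on an object; the grip force is fixed at half the most. Time passes only in rows, so rows that do not move let the fingers close. It gives the time, the measured TCP pose, the force, the opening and the grip force at its end, in the units of the state.
- robot.state(): the state, without advancing time (a new reading comes with each control period).
- robot.capture(name): name is "scene" or "top"; returns a dict with "color" (400x640x3 uint8, blue, green, red), "vertical_fov" (degrees; the focal length in pixels is half the picture's height over the tangent of half this angle, whatever the lens; pixels are square), "cx", "cy" (the principal point, pixels), "k1" (the pictures are not rectified: a ray, as slopes to the right and down, at radius r is drawn at 1 + k1 r^2 times it, then the intrinsics apply), "T" (4x4, takes a point from camera to world coordinates). Camera axes: x right, y up, looking along -z (the intrinsics and any distortion apply to the point x, -y, -z); pixel columns grow to the right and rows downward; lengths in m; the calibration is good to about 2 mm. A picture is of the moment at which its call begins. There is no depth.
- robot.close_job(): hands the job in; it is judged then, once.
The state is a dict: "t": time; "joint_pos": joint angles; "joint_velocities": joint speeds; "effort": joint torques, N m; "ee_pos": TCP position; "orientation": TCP orientation; "contact_force": force on the tool from outside, world axes, zero at the start; "wrist_torque": the same for the moment, N m; "opening": opening from 0.0 (shut) to 1.0 (fully open); "gripper_force": force on a finger pad.
Only numpy, scipy, OpenCV 4.12 (cv2) and the standard library are available. Lean on these libraries where they do the work, as an engineer would, in place of code of your own. Each camera call takes 0.05 s, during which the arm holds its last target. There are 200 camera calls.

## Working session

There is one attempt and no reset: what is moved stays moved. The work goes in short steps, Python scripts to look and compute and a tool call to move; the robot and the scene stay as the last step left them, time stands still between calls to the robot, and variables do not carry over. Pictures are saved under pics/ and viewed, at most 14 in all, crops included, and the job is handed in when it is done.

Besides the shell and the picture viewer there is one more tool, called after "Call:" by a JSON object that holds its "api" and its "payload", one argument or row to a line. apply_moves: Moves the arm, as the interface text tells. Its arguments: {"type":"object","properties":{"motion":{"type":"string"}},"required":["motion"]}

```bash
ls; mkdir -p pics; cat > h.py <<'E'
import numpy as np, cv2, json
from rig import robot
def cap(n,save=None):
    c=robot.capture(n)
    if save: cv2.imwrite('pics/'+save,c['color'])
    return c
def f(c): return c['color'].shape[0]/2/np.tan(np.radians(c['vertical_fov'])/2)
def ray(c,uv):
    uv=np.asarray(uv,float).reshape(-1,2); F=f(c)
    K=np.array([[F,0,c['cx']],[0,F,c['cy']],[0,0,1.]])
    s=cv2.undistortPoints(uv.reshape(-1,1,2),K,np.array([c['k1'],0,0,0,0.])).reshape(-1,2)
    d=np.c_[s[:,0],-s[:,1],-np.ones(len(s))]
    T=np.array(c['T']); return T[:3,3], d@T[:3,:3].T
def on(c,uv,z):
    o,d=ray(c,uv); return (o+d*((z-o[2])/d[:,2])[:,None])[:,:2]
def proj(c,P):
    P=np.asarray(P,float).reshape(-1,3);T=np.array(c['T']);p=(P-T[:3,3])@T[:3,:3]
    s=np.c_[p[:,0],-p[:,1]]/-p[:,2:]; r=(s**2).sum(1,keepdims=True)
    return s*(1+c['k1']*r)*f(c)+[c['cx'],c['cy']]
E
python3 - <<'E'
from h import *
for n in('scene','top'):
    c=cap(n,n+'0.png'); print(n,c['vertical_fov'],c['cx'],c['cy'],c['k1'],np.round(c['T'],3).tolist())
print(robot.state(),robot.tcp_to_grasp)
E
```

```text
pics
scene 43.25830907606081 314.8921441050571 209.33208094256085 -0.06807727113649716 [[-0.063, -0.729, 0.682, 1.356], [0.998, -0.06, 0.028, 0.041], [0.021, 0.682, 0.731, 0.932], [0.0, 0.0, 0.0, 1.0]]
top 55.37968770278586 323.24473759392004 200.64284035583702 -0.013812917847906198 [[-0.002, 0.994, -0.109, 0.419], [-1.0, -0.003, -0.004, 0.013], [-0.005, 0.109, 0.994, 1.054], [0.0, 0.0, 0.0, 1.0]]
{'t': 0.1, 'joint_pos': array([ 1.03581946e+00,  2.17719169e-01,  1.61479994e+00, -4.78444479e-05,
        1.31128108e+00, -1.12167157e-01]), 'joint_velocities': array([-0.00021814, -0.00138191, -0.0036214 , -0.00019963, -0.00155852,
        0.00054411]), 'effort': array([-1.59895324e-03, -3.98081732e+01, -3.04969704e+01, -2.26832130e-04,
        4.26680868e-03,  4.01099271e-05]), 'ee_pos': array([0.25604586, 0.56933135, 0.23006003]), 'orientation': array([-0.65905458, -3.07101061,  0.00331003]), 'contact_force': array([ 1.05422845, -0.92803563,  0.98177505]), 'wrist_torque': array([-0.02932193,  0.04446202, -0.03234612]), 'gripper_force': 0.0, 'opening': 1.0032036724512186} 0.0187
```

View pics/scene0.png

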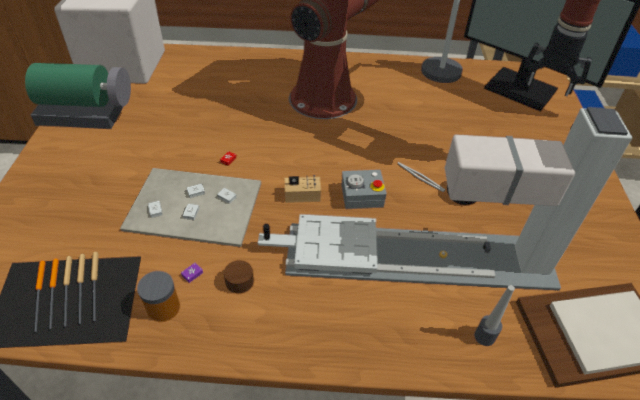

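View pics/top0.png

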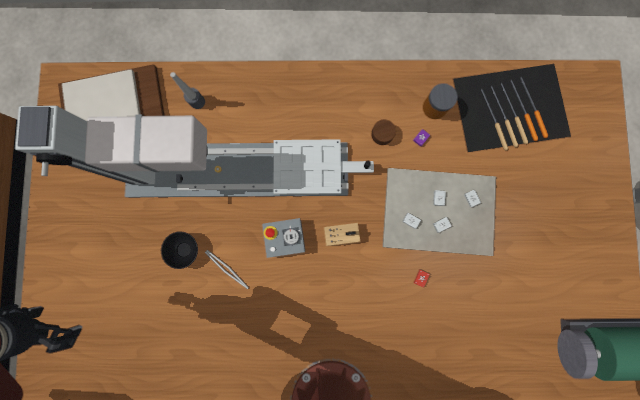

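The top view shows four silver boxes on the slab near px (441,199), (473,199), (413,221) and (444,225). The purple look-alike is at (422,138) and the red one at (422,278). The plate is at about (307,166), the handle at (368,166), the console at (284,238) and the block with the key at (342,235). I'll check these in enlarged crops.

```bash
python3 - <<'E'
from h import *
import pickle
cs={n:cap(n) for n in('scene','top')}
pickle.dump(cs,open('c0.pkl','wb'))
t,s=cs['top']['color'],cs['scene']['color']
up=lambda a,k:cv2.resize(a,None,fx=k,fy=k,interpolation=cv2.INTER_CUBIC)
cv2.imwrite('pics/a.png',up(t[125:265,255:395],5)[:600])   # 700 wide
cv2.imwrite('pics/b.png',up(t[165:265,380:500],6))
cv2.imwrite('pics/c.png',up(s[165:285,255:415],5))
E
```

```text
(no output)
```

View pics/a.png

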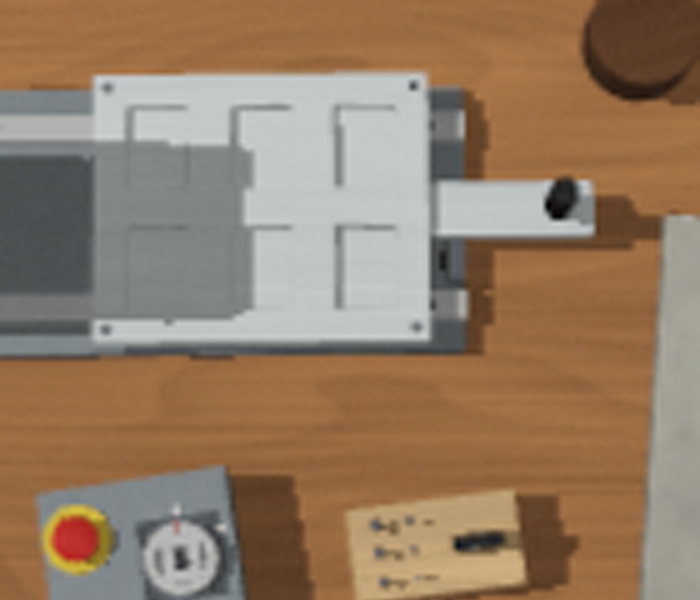

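View pics/b.png

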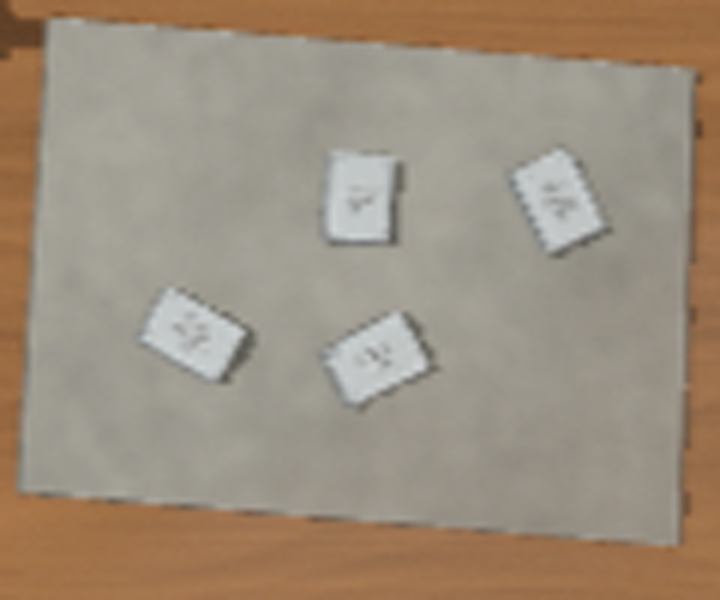

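View pics/c.png

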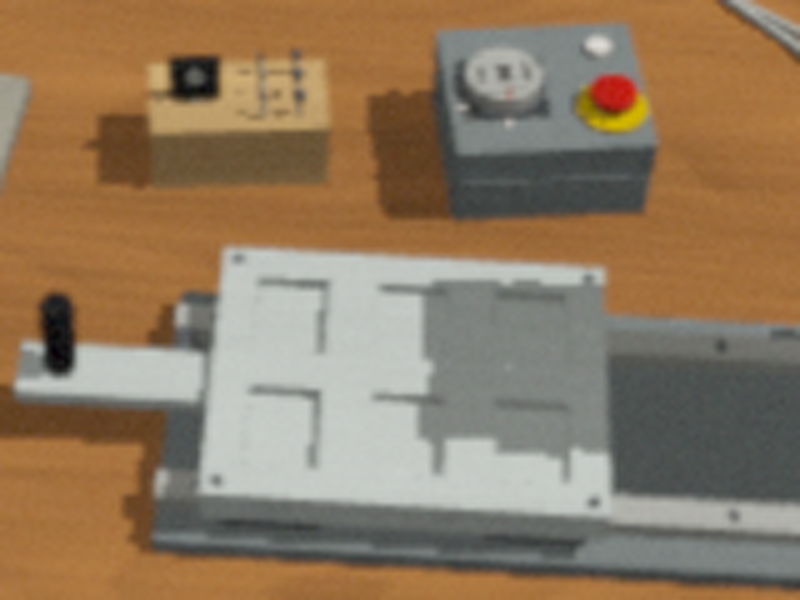

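Crop a shows the plate's four bolts clearly. The key's bow in the block is at crop px (480,542) and the barrel at (181,557). Crop b shows exactly four silver boxes with wire stars, all white. The red and purple look-alikes are off the slab. Now I'll measure everything.

```bash
cat >> h.py <<'E'
def boxes(c,n):
    g=c['color']; hsv=cv2.cvtColor(g,cv2.COLOR_BGR2HSV)
    SL=np.array([[-.52,.37,.012],[-.16,.37,.012],[-.16,.66,.012],[-.52,.66,.012]])[:,[1,0,2]]
    roi=np.zeros(g.shape[:2],np.uint8); cv2.fillConvexPoly(roi,proj(c,SL).astype(np.int32),255)
    k=4; gu=cv2.resize(cv2.cvtColor(g,cv2.COLOR_BGR2GRAY),None,fx=k,fy=k,interpolation=cv2.INTER_CUBIC)
    m=((gu>190)&(cv2.resize(roi,None,fx=k,fy=k)>0)).astype(np.uint8)
    m=cv2.morphologyEx(m,cv2.MORPH_CLOSE,np.ones((9,9)))
    out=[]
    for q in cv2.findContours(m,cv2.RETR_EXTERNAL,cv2.CHAIN_APPROX_NONE)[0]:
        if cv2.contourArea(q)<60*k*k: continue
        p=on(c,(q.reshape(-1,2)+.5)/k-.5,.026)*1000
        (cx,cy),(w,h),a=cv2.minAreaRect(p.astype(np.float32))
        if w<h: a+=90; w,h=h,w      # a: world angle of long axis
        out.append((round(cx,1),round(cy,1),round(w,1),round(h,1),round((a+90)%180-90,1)))
    return sorted(out)
def delta(x,y,z,yaw=None):
    """tool-frame shift to world target (TCP); yaw=angle of tool y axis in world, deg"""
    from scipy.spatial.transform import Rotation as R
    s=robot.state(); M=R.from_rotvec(s['orientation']).as_matrix()
    d=M.T@(np.array([x,y,z])-s['ee_pos']); a=np.degrees(np.arctan2(M[1,1],M[0,1]))
    t=None if yaw is None else np.radians(-((yaw-a+90)%180-90))
    print('t%.1f'%s['t'],'tcp',s['ee_pos'].round(4),'tooly',round(a,2),'tilt',M[:,2].round(3),'d',d.round(4),'turn',t,'q6',s['joint_pos'][5].round(3),'op',round(s['opening'],3),'F',s['contact_force'].round(1))
    return d
E
python3 - <<'E'
from h import *
import pickle
cs=pickle.load(open('c0.pkl','rb'));t,s=cs['top'],cs['scene']
for n in cs: print(n,boxes(cs[n],n))
A=lambda p:np.array(p)/5.+[255,125]-.4; C=lambda p:np.array(p)/5.+[255,165]-.4
for nm,c,b in(('top',t,A([(107,87),(413,86),(416,326),(105,330)])),('scene',s,C([(588,502-224),(238,258),(216,480),(593,502)]))):
    p=on(c,b,.046)*1000; print(nm,'bolts',p.round(1).tolist(),'ctr',p.mean(0).round(1))
print('barrel top',on(t,A([(181,557)]),.062),'scene',on(s,C([(503,75)]),.062))
print('key bowtop',on(t,A([(480,542)]),.066),'scene',on(s,C([(197,77)]),.060))
print('post top',on(t,A([(563,186)]),.083),'scene',on(s,C([(56,300)]),.083), 'postbase',on(s,C([(60,370)]),.038))
print('base end',on(t,A([(466,90),(466,352)]),.012)); print('base end scene',on(s,C([(152,547)]),.012))
print('console edge',on(t,A([(38,495),(225,467)]),.05),'block',on(t,A([(345,512),(515,490),(527,582)]),.04))
print('block sc',on(s,C([(147,64),(325,60),(330,128),(148,132)]),.04),'console sc',on(s,C([(435,32),(630,25),(656,145),(458,160)]),.05))
delta(.3,.3,.3,90)
E
```

```text
scene [(464.3, -302.2, 38.8, 26.4, -63.6), (475.7, -219.9, 37.9, 25.1, 59.9), (536.4, -387.6, 38.3, 25.9, 25.4), (537.8, -297.5, 37.8, 26.2, -5.7)]
top [(465.6, -302.5, 37.1, 26.2, -62.5), (477.1, -219.9, 37.5, 25.8, 58.9), (537.9, -387.3, 37.6, 25.1, 24.4), (538.5, -297.0, 36.6, 24.7, -4.0)]
top bolts [[688.8, 145.4], [688.7, -20.4], [557.7, -21.1], [556.0, 144.9]] ctr [622.8  62.2]
scene bolts [[554.4, 144.5], [555.2, -21.4], [687.0, -20.5], [686.2, 144.8]] ctr [620.7  61.9]
barrel top [[0.43497122 0.1020729 ]] scene [[0.43554513 0.1020452 ]]
key bowtop [[ 0.44223243 -0.05274367]] scene [[ 0.44785496 -0.05055955]]
post top [[ 0.62552685 -0.09649082]] scene [[ 0.6205304  -0.09780588]] postbase [[ 0.62379785 -0.0978356 ]]
base end [[ 0.6954649  -0.05112444]
 [ 0.54783011 -0.04970604]]
base end scene [[ 0.70080162 -0.04809561]]
console edge [[0.46788298 0.17877746]
 [0.48239522 0.08023982]] block [[ 0.45892875  0.01704606]
 [ 0.47035948 -0.07336376]
 [ 0.42169228 -0.0791236 ]]
block sc [[ 0.41955227 -0.07909534]
 [ 0.4088537   0.01184524]
 [ 0.45823853  0.0171435 ]
 [ 0.46865858 -0.07342871]] console sc [[0.3936398  0.06756656]
 [0.37949402 0.16855398]
 [0.466642   0.17910279]
 [0.48527758 0.0812825 ]]
t0.2 tcp [0.2562 0.5695 0.2304] tooly 65.78 tilt [-0.001 -0.001 -1.   ] d [-0.1505 -0.2279 -0.0692] turn -0.4227910475847629 q6 -0.112 op 0.999 F [-1.1  0.1  0.6]
```

Call:
{"api": "apply_moves", "payload": {
  "motion": "-0.034 -0.0375 0 0 0.3;-0.034 -0.0375 0 0 0.3;-0.034 -0.0375 0 0 0.3;-0.034 -0.0375 0 0 0.3;-0.034 -0.0375 0 0 0.3;-0.034 -0.0375 0 0 0.3;-0.034 -0.0375 0 0 0.3;-0.034 -0.0375 0 0 0.3"
}}

```text
t: 1.2
ee_pos: [0.3815, 0.1832, 0.2313]
orientation: [0.658, 3.071, 0.0]
contact_force: [0.7, -0.4, -1.2]
opening: 0.647
gripper_force: 0.0
```

Call:
{"api": "apply_moves", "payload": {
  "motion": "-0.034 -0.0375 0 0 0.3;-0.034 -0.0375 0 0 0.3;-0.034 -0.0375 0 0 0.3;-0.034 -0.0375 0 0 0.3;-0.034 -0.0375 0 0 0.3;-0.034 -0.0375 0 0 0.3;-0.034 -0.0375 0 0 0.3;-0.034 -0.0375 0 0 0.3"
}}

```text
t: 2.2
ee_pos: [0.5065, -0.202, 0.2312]
orientation: [-0.66, -3.072, -0.0]
contact_force: [0.5, -0.2, 0.5]
opening: 0.654
gripper_force: 0.0
```

```bash
python3 - <<'E'
from h import *
delta(.538,-.297,.1,85.1)
for n in('scene','top'): print(boxes(cap(n),n))
E
```

```text
t2.2 tcp [ 0.5065 -0.202   0.2312] tooly 65.75 tilt [ 0.  0. -1.] d [-0.0677 -0.0737  0.1311] turn -0.33764440968413856 q6 -1.656 op 0.654 F [ 0.5 -0.2  0.5]
[(464.1, -302.3, 39.1, 27.2, -63.2), (475.8, -219.6, 38.3, 26.0, 61.2), (536.9, -387.6, 37.3, 25.7, 24.1), (537.8, -297.3, 38.3, 26.9, -4.9)]
[(466.2, -302.4, 38.3, 27.7, -64.1), (481.4, -212.6, 27.2, 22.1, -29.1)]
```

Call:
{"api": "apply_moves", "payload": {
  "motion": "-0.034 -0.037 0.04 0 0.2;-0.0337 -0.0367 0.04 0 0.2;0 0 0.035 -0.169 0.2;0 0 0.035 -0.169 0.2;0 0 0.034 0 0.2;0 0 0.02 0 0.2;0 0 0.01 0 0.2;0 0 0 0 0.2"
}}

```text
t: 3.3
ee_pos: [0.5372, -0.2928, 0.0193]
orientation: [-0.133, -3.139, -0.0]
contact_force: [0.2, -0.3, -0.1]
opening: 0.601
gripper_force: 0.0
```

```bash
python3 - <<'E'
from h import *
delta(.538,-.297,.017,85.1)
c=cap('scene'); im=c['color'];u,v=proj(c,[.538,-.297,.03])[0].astype(int)
cv2.imwrite('pics/d.png',cv2.resize(im[v-50:v+50,u-60:u+60],None,fx=6,fy=6,interpolation=cv2.INTER_CUBIC))
E
```

```text
t3.3 tcp [ 0.5372 -0.2928  0.0193] tooly 85.15 tilt [-0.  0. -1.] d [-0.0012 -0.0041  0.0023] turn 0.0009329446187532022 q6 -2.1 op 0.601 F [ 0.2 -0.3 -0.1]
```

View pics/d.png

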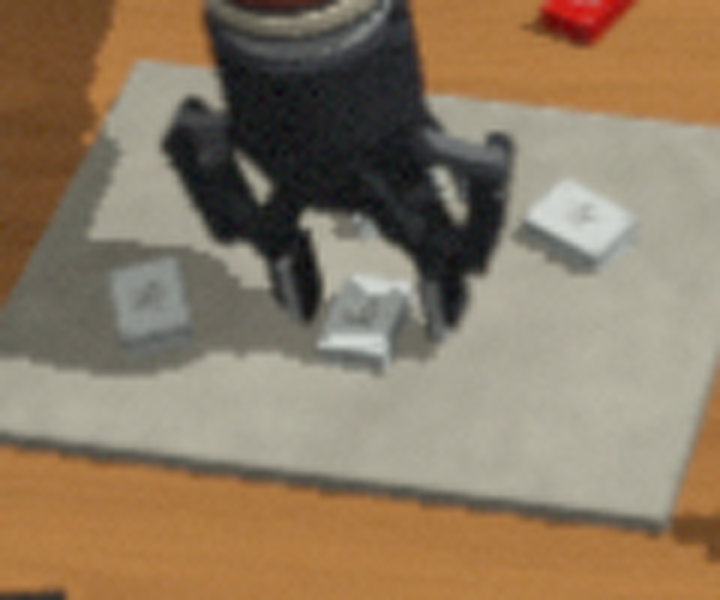

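The crop shows the box between the open fingers and slightly off-centre. I'll correct that and close.

Call:
{"api": "apply_moves", "payload": {
  "motion": "-0.0012 -0.0041 0.0023 0 0.2;0 0 0 0 -1;0 0 0 0 -1;0 0 0 0 -1;0 0 0 0 -1;0 0 0 0 -1;0 0 -0.03 0 -1;0 0 -0.05 0 -1"
}}

```text
t: 4.35
ee_pos: [0.5352, -0.2952, 0.0941]
orientation: [-0.133, -3.132, -0.007]
contact_force: [0.3, 0.5, -0.8]
opening: 0.303
gripper_force: 59.6
```

```bash
python3 - <<'E'
from h import *
delta(.655,.0062,.1,90.3)
c=cap('scene'); im=c['color'];u,v=proj(c,[.538,-.297,.1])[0].astype(int)
cv2.imwrite('pics/e.png',cv2.resize(im[v-40:v+60,u-60:u+60],None,fx=6,fy=6,interpolation=cv2.INTER_CUBIC))
E
```

```text
t4.3 tcp [ 0.5352 -0.2952  0.0941] tooly 85.14 tilt [-0.006  0.005 -1.   ] d [-0.0938  0.3105 -0.0052] turn -0.09007695845535801 q6 -2.105 op 0.303 F [ 0.3  0.5 -0.8]
```

View pics/e.png

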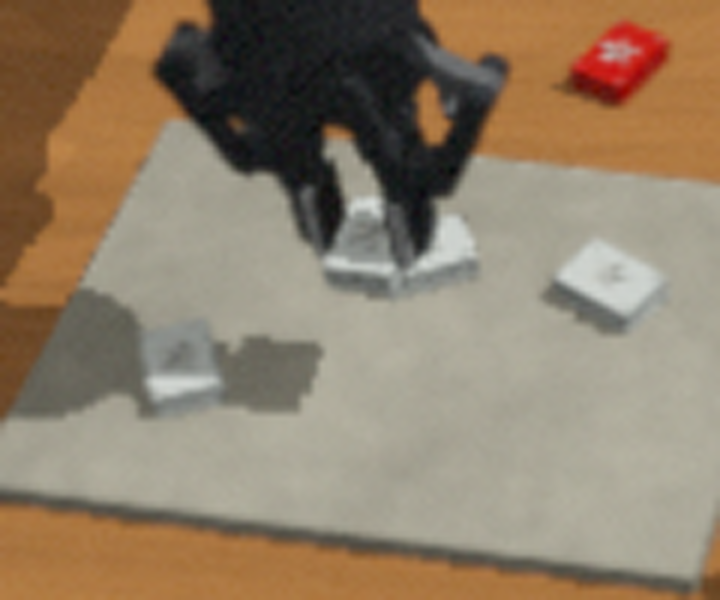

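The crop shows the box gripped lid up and level, with the other three still in place. Next is transport to nest 1.

Call:
{"api": "apply_moves", "payload": {
  "motion": "0 0 -0.035 0 -1;-0.0134 0.0444 0 0 -1;-0.0134 0.0444 0 0 -1;-0.0134 0.0444 0 0 -1;-0.0134 0.0444 0 0 -1;-0.0134 0.0444 0 0 -1;-0.0134 0.0444 0 0 -1;-0.0134 0.0444 0 0 -1"
}}

```text
t: 5.4
ee_pos: [0.6574, 0.0061, 0.1308]
orientation: [-0.133, -3.137, -0.0]
contact_force: [-0.6, -0.5, -1.1]
opening: 0.306
gripper_force: 59.6
```

Call:
{"api": "apply_moves", "payload": {
  "motion": "0 0 0 -0.09 -1;0 0 0.03 0 -1;0 0 0 0 -1;0 0 0 0 -1"
}}

```text
t: 5.9
ee_pos: [0.6574, 0.0044, 0.1017]
orientation: [0.008, -3.141, -0.0]
contact_force: [0.7, 0.7, -0.4]
opening: 0.305
gripper_force: 59.6
```

```bash
cat > look.py <<'E'
import sys
from h import *
x,y,z=map(float,sys.argv[1:4]); name=sys.argv[4]
out=[]
for n in('scene','top'):
    c=cap(n); u,v=proj(c,[x,y,z])[0].astype(int); im=c['color'][v-33:v+33,u-42:u+42]
    out.append(cv2.resize(im,(400,314),interpolation=cv2.INTER_CUBIC))
cv2.imwrite('pics/'+name,np.hstack(out))
E
python3 - <<'E'
from h import *
delta(.6551,.0062,.046,90.3)
E
python3 look.py .655 .006 .08 f.png
```

```text
t5.9 tcp [0.6574 0.0044 0.1017] tooly 90.29 tilt [-0.001  0.    -1.   ] d [0.0022 0.0018 0.0557] turn -0.00022913888622002755 q6 -1.676 op 0.305 F [ 0.7  0.7 -0.4]
```

View pics/f.png

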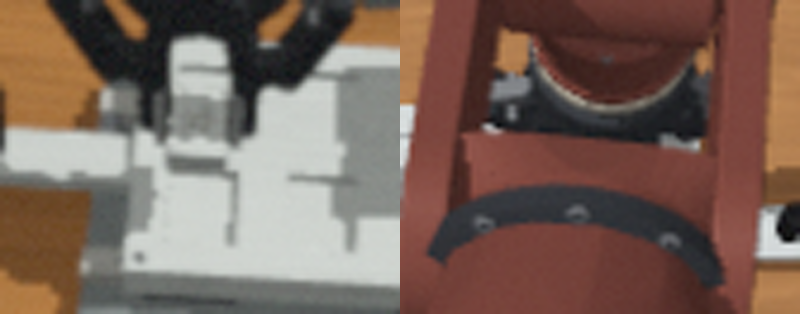

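The crop shows the box above its nest. I'll lower it while watching the force.

Call:
{"api": "apply_moves", "payload": {
  "motion": "0.0022 0.0018 0.02 0 -1;0 0 0.02 0 -1;0 0 0.008 0 -1;0 0 0.004 0 -1;0 0 0.002 0 -1;0 0 0 0 -1"
}}

```text
t: 6.75
ee_pos: [0.6558, 0.0062, 0.0482]
orientation: [-0.008, 3.141, -0.0]
contact_force: [-0.2, -0.4, 0.2]
opening: 0.304
gripper_force: 59.6
```

```bash
python3 - <<'E'
from h import *
delta(.6551,.0062,.046,90.3)
E
```

```text
t6.8 tcp [0.6558 0.0062 0.0482] tooly 90.3 tilt [ 0.001 -0.    -1.   ] d [ 0.0007 -0.      0.0022] turn -8.607840197102213e-05 q6 -1.673 op 0.304 F [-0.2 -0.4  0.2]
```

Call:
{"api": "apply_moves", "payload": {
  "motion": "0.0005 0 0.0015 0 -1;0 0 0.001 0 -1;0 0 0.001 0 -1;0 0 0 0 -1"
}}

```text
t: 7.25
ee_pos: [0.6553, 0.0062, 0.0461]
orientation: [-0.008, 3.141, -0.0]
contact_force: [-2.7, 0.9, 6.0]
opening: 0.307
gripper_force: 60.4
```

Call:
{"api": "apply_moves", "payload": {
  "motion": "0 0 0 0 -0.1;0 0 0 0 -0.1;0 0 0 0 -0.1;0 0 -0.04 0 -0.1;0 0 -0.05 0 0;0 -0.05 0 0 0.1;0 -0.05 0 0 0.2;0 -0.05 0 0 0.2"
}}

```text
t: 8.25
ee_pos: [0.6555, -0.1448, 0.1341]
orientation: [0.009, -3.141, -0.0]
contact_force: [0.2, -0.7, -1.2]
opening: 0.602
gripper_force: 0.0
```

```bash
python3 - <<'E'
from h import *
for n in('scene','top'):
    c=cap(n); print(n,boxes(c,n)); 
    if n=='scene':
        u,v=proj(c,[.655,.0,.05])[0].astype(int); cv2.imwrite('pics/g.png',cv2.resize(c['color'][v-50:v+50,u-60:u+60],None,fx=6,fy=6,interpolation=cv2.INTER_CUBIC))
delta(.5371,-.3875,.1,114.9)
delta(.465,-.3024,.1,26.7)
delta(.4764,-.2199,.1,150)
E
```

```text
scene [(465.0, -303.4, 37.3, 28.1, -65.1)]
top [(465.8, -302.3, 39.2, 28.2, -62.0)]
t8.3 tcp [ 0.6555 -0.1491  0.1342] tooly 90.01 tilt [ 0.    -0.002 -1.   ] d [ 0.1184 -0.2383  0.0347] turn -0.434493975330423 q6 -1.897 op 0.6 F [ 0.6 -0.2 -0.3]
t8.3 tcp [ 0.6555 -0.1491  0.1342] tooly 90.01 tilt [ 0.    -0.002 -1.   ] d [ 0.1905 -0.1532  0.0345] turn 1.1048864249285757 q6 -1.897 op 0.6 F [ 0.6 -0.2 -0.3]
t8.3 tcp [ 0.6555 -0.1491  0.1342] tooly 90.01 tilt [ 0.    -0.002 -1.   ] d [ 0.1791 -0.0707  0.0343] turn -1.0471045427804329 q6 -1.897 op 0.6 F [ 0.6 -0.2 -0.3]
```

View pics/g.png

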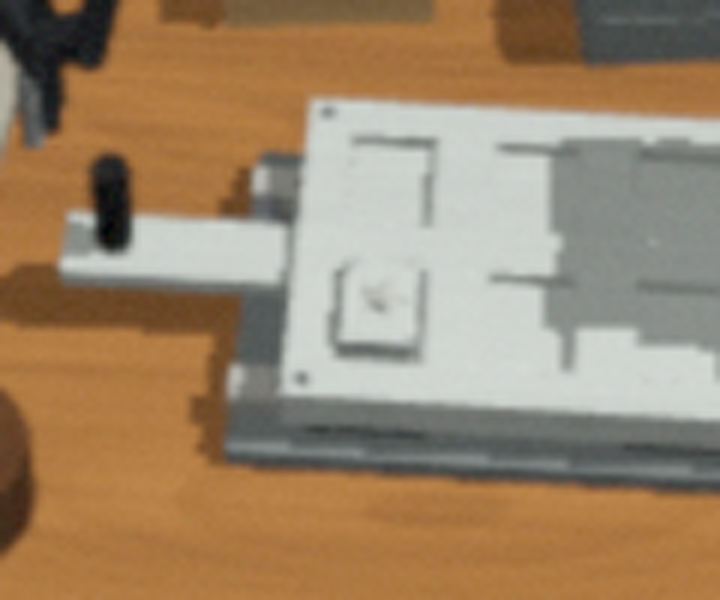

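The crop shows box 1 seated flat in nest 1. Next is the box at (465,-302), turning the tool +1.105.

Call:
{"api": "apply_moves", "payload": {
  "motion": "0.038 -0.0306 0 0 0.2;0.038 -0.0306 0 0 0.2;0.038 -0.0306 0 0 0.2;0.038 -0.0306 0 0 0.2;0.0385 -0.0308 0 0 0.2;0 0 0.01 0.18 0.2;0 0 0.01 0.18 0.2;0 0 0.01 0.18 0.2"
}}

```text
t: 9.35
ee_pos: [0.4659, -0.2973, 0.1038]
orientation: [-0.839, -3.027, -0.001]
contact_force: [0.4, 1.0, -0.4]
opening: 0.6
gripper_force: 0.0
```

Call:
{"api": "apply_moves", "payload": {
  "motion": "0 0 0.015 0.18 0.2;0 0 0.015 0.18 0.2;0 0 0.015 0.18 0.2;0 0 0.01 0.025 0.2;0 0 0 0 0.2"
}}

```text
t: 9.98
ee_pos: [0.4654, -0.2969, 0.0483]
orientation: [-1.637, -2.678, -0.001]
contact_force: [1.4, 0.1, -0.2]
opening: 0.6
gripper_force: 0.0
```

```bash
python3 - <<'E'
from h import *
delta(.4653,-.3025,.017,26.5)
E
```

```text
t10.0 tcp [ 0.4654 -0.2969  0.0483] tooly 27.13 tilt [-0.002  0.002 -1.   ] d [-0.005  -0.0026  0.0313] turn 0.010987654206310328 q6 -1.169 op 0.6 F [ 1.4  0.1 -0.2]
```

Call:
{"api": "apply_moves", "payload": {
  "motion": "-0.005 -0.0026 0.015 0.01 0.2;0 0 0.012 0 0.2;0 0 0.0045 0 0.2;0 0 0 0 -1;0 0 0 0 -1;0 0 0 0 -1;0 0 0 0 -1;0 0 0 0 -1"
}}

```text
t: 10.98
ee_pos: [0.466, -0.3035, 0.018]
orientation: [1.655, 2.67, -0.0]
contact_force: [0.4, 0.1, 0.4]
opening: 0.305
gripper_force: 59.8
```

```bash
python3 - <<'E'
from h import *
delta(.5891,.0058,.13,90.3)
E
```

```text
t11.0 tcp [ 0.466  -0.3035  0.018 ] tooly 26.41 tilt [ 0. -0. -1.] d [ 0.2223  0.2478 -0.112 ] turn -1.1150227053063555 q6 -1.165 op 0.305 F [0.4 0.1 0.4]
```

Call:
{"api": "apply_moves", "payload": {
  "motion": "0 0 -0.05 0 -1;0 0 -0.05 -0.18 -1;0 0 0 -0.18 -1;0 0 0 -0.18 -1;0 0 0 -0.18 -1;0 0 0 -0.18 -1;0 0 0 -0.18 -1;0 0 0 -0.035 -1"
}}

```text
t: 11.98
ee_pos: [0.4659, -0.3034, 0.1179]
orientation: [0.008, -3.141, -0.0]
contact_force: [0.1, -0.3, -1.1]
opening: 0.303
gripper_force: 59.8
```

```bash
python3 - <<'E'
from h import *
delta(.5891,.0058,.12,90.3)
E
```

```text
t12.0 tcp [ 0.4659 -0.3034  0.1179] tooly 90.29 tilt [-0.  0. -1.] d [-0.1247  0.3086 -0.0021] turn -0.0001783830816106973 q6 -2.279 op 0.303 F [ 0.1 -0.3 -1.1]
```

Call:
{"api": "apply_moves", "payload": {
  "motion": "-0.0178 0.0441 0 0 -1;-0.0178 0.0441 0 0 -1;-0.0178 0.0441 0 0 -1;-0.0178 0.0441 0 0 -1;-0.0178 0.0441 0 0 -1;-0.0178 0.0441 0 0 -1;-0.0178 0.0441 0 0 -1;0 0 0.04 0 -1"
}}

```text
t: 12.98
ee_pos: [0.5945, 0.0086, 0.082]
orientation: [-0.011, 3.13, -0.001]
contact_force: [0.4, -1.4, -0.9]
opening: 0.307
gripper_force: 59.8
```

Call:
{"api": "apply_moves", "payload": {
  "motion": "0 0 0.01 0 -1;0 0 0 0 -1"
}}

```text
t: 13.22
ee_pos: [0.5877, 0.0055, 0.0668]
orientation: [0.006, -3.139, -0.0]
contact_force: [-1.0, -0.2, -0.4]
opening: 0.303
gripper_force: 59.8
```

```bash
python3 - <<'E'
from h import *
delta(.5891,.0058,.049,90.3)
E
```

```text
t13.2 tcp [0.5877 0.0055 0.0668] tooly 90.22 tilt [-0.003  0.    -1.   ] d [-0.0014  0.0003  0.0178] turn -0.0014662833772456758 q6 -1.684 op 0.303 F [-1.  -0.2 -0.4]
```

Call:
{"api": "apply_moves", "payload": {
  "motion": "-0.0005 0.0003 0.01 0 -1;0 0 0.0055 0 -1;0 0 0.002 0 -1;0 0 0.001 0 -1;0 0 0.001 0 -1;0 0 0 0 -1"
}}

```text
t: 13.98
ee_pos: [0.5896, 0.0061, 0.0485]
orientation: [-0.008, 3.141, -0.0]
contact_force: [0.6, -1.1, 0.1]
opening: 0.304
gripper_force: 59.8
```

Call:
{"api": "apply_moves", "payload": {
  "motion": "0.0003 0 0.001 0 -1;0 0 0.001 0 -1;0 0 0.0007 0 -1;0 0 0 0 -1"
}}

```text
t: 14.48
ee_pos: [0.5892, 0.0061, 0.046]
orientation: [0.008, -3.141, -0.0]
contact_force: [-1.8, -0.2, 1.5]
opening: 0.305
gripper_force: 61.4
```

Call:
{"api": "apply_moves", "payload": {
  "motion": "0 0 0 0 -0.1;0 0 0 0 -0.1;0 0 0 0 -0.1;0 0 -0.04 0 -0.1;0 0 -0.05 0 0;0 0 0 0 0.2"
}}

```text
t: 15.22
ee_pos: [0.5936, 0.0057, 0.1415]
orientation: [-0.008, 3.13, -0.002]
contact_force: [0.9, 0.1, -0.4]
opening: 0.596
gripper_force: 0.0
```

```bash
python3 - <<'E'
from h import *
for n in('scene','top'):
    c=cap(n,n+'5.png'); print(n,boxes(c,n))
delta(.4764,-.2199,.1,-30)
E
```

```text
scene [(475.7, -219.7, 38.7, 26.3, 60.0)]
top [(477.2, -219.7, 38.7, 27.0, 58.8), (539.6, -391.9, 41.0, 20.0, 15.9)]
t15.3 tcp [0.5897 0.006  0.1365] tooly 90.3 tilt [ 0.002 -0.    -1.   ] d [ 0.1145 -0.2253  0.0364] turn -1.0419614865199511 q6 -1.685 op 0.597 F [ 0.   0.4 -0. ]
```

Call:
{"api": "apply_moves", "payload": {
  "motion": "0.0191 -0.0376 0 0 0.2;0.0191 -0.0376 0 0 0.2;0.0191 -0.0376 0 0 0.2;0.0191 -0.0376 0 0 0.2;0.0191 -0.0376 0 0 0.2;0.0191 -0.0376 0 0 0.2;0 0 0 0.175 0.2;0 0 0 0.175 0.2"
}}

```text
t: 16.32
ee_pos: [0.4739, -0.2199, 0.1334]
orientation: [-0.55, -3.089, -0.003]
contact_force: [-0.0, -0.1, -0.5]
opening: 0.603
gripper_force: 0.0
```

Call:
{"api": "apply_moves", "payload": {
  "motion": "0 0 0 0.175 0.2;0 0 0 0.175 0.2;0 0 0 0.175 0.2;0 0 0 0.175 0.2;0 0 0.01 0.175 0.2;0 0 0.01 0.175 0.2;0 0 0.01 0.175 0.2;0 0 0.02 0.175 0.2"
}}

```text
t: 17.32
ee_pos: [0.475, -0.2196, 0.084]
orientation: [-2.41, -2.012, 0.001]
contact_force: [-0.5, 0.5, 0.3]
opening: 0.598
gripper_force: 0.0
```

Call:
{"api": "apply_moves", "payload": {
  "motion": "0 0 0.02 0.175 0.2;0 0 0.015 0.175 0.2;0 0 0 0.01 0.2;0 0 0 0 0.2"
}}

```text
t: 17.82
ee_pos: [0.4753, -0.2198, 0.0502]
orientation: [-2.726, -1.559, 0.001]
contact_force: [0.8, -1.0, 0.5]
opening: 0.597
gripper_force: 0.0
```

```bash
python3 - <<'E'
from h import *
delta(.4764,-.2198,.017,-30.6)
E
```

```text
t17.8 tcp [ 0.4753 -0.2198  0.0502] tooly -30.46 tilt [-0.001  0.001 -1.   ] d [0.0006 0.001  0.0332] turn 0.002397091819168588 q6 -0.036 op 0.597 F [ 0.8 -1.   0.5]
```

Call:
{"api": "apply_moves", "payload": {
  "motion": "0.0006 0.001 0.017 0 0.2;0 0 0.012 0 0.2;0 0 0.0035 0 0.2;0 0 0 0 -1;0 0 0 0 -1;0 0 0 0 -1;0 0 0 0 -1;0 0 0 0 -1"
}}

```text
t: 18.82
ee_pos: [0.4771, -0.2202, 0.0184]
orientation: [2.729, 1.557, 0.0]
contact_force: [-0.1, -0.5, 1.0]
opening: 0.3
gripper_force: 59.5
```

Call:
{"api": "apply_moves", "payload": {
  "motion": "0 0 -0.05 0 -1;0 0 -0.055 0.1725 -1;0 0 0 0.1725 -1;0 0 0 0.1725 -1;0 0 0 0.1725 -1;0 0 0 0.1725 -1;0 0 0 0.1725 -1;0 0 0 0 -1"
}}

```text
t: 19.82
ee_pos: [0.4768, -0.22, 0.1231]
orientation: [-3.141, -0.006, 0.0]
contact_force: [-0.1, 0.2, -0.1]
opening: 0.302
gripper_force: 59.4
```

```bash
python3 - <<'E'
from h import *
delta(.6548,.0622,.12,-89.7)
E
```

```text
t19.8 tcp [ 0.4768 -0.22    0.1231] tooly -89.78 tilt [-0.  0. -1.] d [ 0.1791 -0.2815  0.0031] turn -0.0014310818333010966 q6 1.001 op 0.302 F [-0.1  0.2 -0.1]
```

Call:
{"api": "apply_moves", "payload": {
  "motion": "0.0256 -0.0402 0 0 -1;0.0256 -0.0402 0 0 -1;0.0256 -0.0402 0 0 -1;0.0256 -0.0402 0 0 -1;0.0256 -0.0402 0 0 -1;0.0256 -0.0402 0 0 -1;0.0256 -0.0402 0.02 0 -1;0 0 0.035 0 -1"
}}

```text
t: 20.82
ee_pos: [0.6595, 0.065, 0.0701]
orientation: [-3.141, -0.014, -0.011]
contact_force: [-0.1, -0.9, -0.5]
opening: 0.306
gripper_force: 59.4
```

Call:
{"api": "apply_moves", "payload": {
  "motion": "0 0 0 0 -1;0 0 0 0 -1"
}}

```text
t: 21.08
ee_pos: [0.6558, 0.0612, 0.0688]
orientation: [3.141, 0.004, 0.0]
contact_force: [0.0, -1.2, -0.0]
opening: 0.305
gripper_force: 59.4
```

```bash
python3 - <<'E'
from h import *
delta(.6550,.0622,.0475,-89.7)
E
```

```text
t21.1 tcp [0.6558 0.0612 0.0688] tooly -89.85 tilt [ 0. -0. -1.] d [-0.0008 -0.001   0.0213] turn -0.002682113546245349 q6 1.555 op 0.305 F [ 0.  -1.2 -0. ]
```

Call:
{"api": "apply_moves", "payload": {
  "motion": "-0.0008 -0.001 0.01 -0.0025 -1;0 0 0.007 0 -1;0 0 0.002 0 -1;0 0 0.001 0 -1;0 0 0 0 -1"
}}

```text
t: 21.7
ee_pos: [0.655, 0.0626, 0.0484]
orientation: [-3.142, -0.007, -0.0]
contact_force: [-0.6, -0.2, -0.4]
opening: 0.306
gripper_force: 59.4
```

Call:
{"api": "apply_moves", "payload": {
  "motion": "0 0 0.001 0 -1;0 0 0.001 0 -1;0 0 0.001 0 -1;0 0 0 0 -1"
}}

```text
t: 22.2
ee_pos: [0.655, 0.0627, 0.0464]
orientation: [3.142, 0.007, -0.0]
contact_force: [-1.8, 0.0, 4.2]
opening: 0.305
gripper_force: 60.0
```

Contact is at the expected height, so I'll release and look for the last box.

Call:
{"api": "apply_moves", "payload": {
  "motion": "0 0 0 0 -0.1;0 0 0 0 -0.1;0 0 0 0 -0.1;0 0 -0.04 0 -0.1;0 0 -0.05 0 0;0 0 0 0 0.2"
}}

```text
t: 22.95
ee_pos: [0.6593, 0.0626, 0.1416]
orientation: [3.141, 0.007, 0.018]
contact_force: [-0.7, 0.4, -0.1]
opening: 0.601
gripper_force: 0.0
```

```bash
python3 - <<'E'
from h import *
for n in('scene','top'):
    c=cap(n,n+'6.png'); print(n,boxes(c,n))
delta(.5371,-.3875,.1,-65)
E
```

```text
scene [(536.3, -387.6, 39.2, 27.1, 25.1)]
top [(537.9, -387.1, 39.3, 27.9, 24.3)]
t23.1 tcp [0.6553 0.0626 0.136 ] tooly -89.76 tilt [ 0.002 -0.    -1.   ] d [-0.1202  0.4496  0.0359] turn -0.43206530985936703 q6 1.555 op 0.601 F [-1.5  0.  -0.6]
```

Call:
{"api": "apply_moves", "payload": {
  "motion": "-0.0133 0.0499 0 0 0.2;-0.0133 0.0499 0 0 0.2;-0.0133 0.0499 0 0 0.2;-0.0133 0.0499 0 0 0.2;-0.0133 0.0499 0 0 0.2;-0.0133 0.0499 0 0 0.2;-0.0133 0.0499 0 0 0.2;-0.0133 0.0499 0 0 0.2"
}}

```text
t: 24.05
ee_pos: [0.5481, -0.3375, 0.1325]
orientation: [-3.139, -0.007, 0.005]
contact_force: [-0.2, -1.4, -0.1]
opening: 0.6
gripper_force: 0.0
```

Call:
{"api": "apply_moves", "payload": {
  "motion": "-0.0133 0.0499 0 0 0.2;0 0 0.03 -0.142 0.2;0 0 0.03 -0.142 0.2;0 0 0.03 -0.143 0.2;0 0 0 0 0.2;0 0 0 0 0.2"
}}

```text
t: 24.8
ee_pos: [0.5369, -0.3867, 0.0449]
orientation: [-3.069, -0.669, 0.001]
contact_force: [-0.0, 0.3, -0.1]
opening: 0.601
gripper_force: 0.0
```

```bash
python3 - <<'E'
from h import *
delta(.5371,-.3874,.017,-65.3)
E
```

```text
t24.8 tcp [ 0.5369 -0.3867  0.0449] tooly -65.4 tilt [-0.001  0.001 -1.   ] d [-0.0001  0.0007  0.0279] turn -0.0017321322262893544 q6 0.411 op 0.601 F [-0.   0.3 -0.1]
```

Call:
{"api": "apply_moves", "payload": {
  "motion": "0 0.0007 0.015 0 0.2;0 0 0.01 0 0.2;0 0 0.0025 0 0.2;0 0 0 0 -1;0 0 0 0 -1;0 0 0 0 -1;0 0 0 0 -1;0 0 0 0 -1"
}}

```text
t: 25.8
ee_pos: [0.5376, -0.3878, 0.0181]
orientation: [3.068, 0.672, 0.001]
contact_force: [0.8, -0.5, 0.7]
opening: 0.307
gripper_force: 60.1
```

Call:
{"api": "apply_moves", "payload": {
  "motion": "0 0 -0.05 0 -1;0 0 -0.06 0.142 -1;0 0 0 0.142 -1;0 0 0 0.142 -1;0 0 0 0 -1"
}}

```text
t: 26.42
ee_pos: [0.5372, -0.3874, 0.1276]
orientation: [-3.141, -0.011, 0.001]
contact_force: [-0.6, -1.0, -1.4]
opening: 0.306
gripper_force: 60.0
```

```bash
python3 - <<'E'
from h import *
delta(.5890,.0618,.12,-89.7)
E
```

```text
t26.4 tcp [ 0.5372 -0.3874  0.1276] tooly -89.6 tilt [-0.  0. -1.] d [ 0.055  -0.4488  0.0077] turn 0.0017203054915122982 q6 0.833 op 0.306 F [-0.6 -1.  -1.4]
```

Call:
{"api": "apply_moves", "payload": {
  "motion": "0.0061 -0.0499 0 0 -1;0.0061 -0.0499 0 0 -1;0.0061 -0.0499 0 0 -1;0.0061 -0.0499 0 0 -1;0.0061 -0.0499 0 0 -1;0.0061 -0.0499 0 0 -1;0.0061 -0.0499 0 0 -1;0.0061 -0.0499 0 0 -1"
}}

```text
t: 27.42
ee_pos: [0.5838, 0.0135, 0.1274]
orientation: [-3.142, -0.013, 0.001]
contact_force: [0.2, -0.9, -0.6]
opening: 0.305
gripper_force: 60.0
```

Call:
{"api": "apply_moves", "payload": {
  "motion": "0.0061 -0.0499 0.01 0 -1;0 0 0.03 0 -1;0 0 0.018 0 -1;0 0 0 0 -1;0 0 0 0 -1"
}}

```text
t: 28.05
ee_pos: [0.5905, 0.061, 0.0703]
orientation: [3.142, 0.007, 0.002]
contact_force: [0.7, 0.0, -0.1]
opening: 0.306
gripper_force: 60.0
```

```bash
python3 - <<'E'
from h import *
delta(.5890,.0618,.0475,-89.7)
E
```

```text
t28.1 tcp [0.5905 0.061  0.0703] tooly -89.73 tilt [ 0.001 -0.    -1.   ] d [-0.0015 -0.0008  0.0228] turn -0.0006019115551468715 q6 1.551 op 0.306 F [ 0.7  0.  -0.1]
```

Call:
{"api": "apply_moves", "payload": {
  "motion": "-0.0013 -0.0006 0.01 0 -1;0 0 0.008 0 -1;0 0 0.002 0 -1;0 0 0.0015 0 -1;0 0 0 0 -1"
}}

```text
t: 28.68
ee_pos: [0.5887, 0.0624, 0.0483]
orientation: [3.142, 0.008, 0.0]
contact_force: [0.5, -0.2, -0.1]
opening: 0.303
gripper_force: 60.0
```

Call:
{"api": "apply_moves", "payload": {
  "motion": "0 0 0.001 0 -1;0 0 0.001 0 -1;0 0 0.0008 0 -1;0 0 0 0 -1"
}}

```text
t: 29.18
ee_pos: [0.5887, 0.0624, 0.046]
orientation: [3.142, 0.008, -0.0]
contact_force: [-1.6, -1.0, 4.5]
opening: 0.301
gripper_force: 61.1
```

Call:
{"api": "apply_moves", "payload": {
  "motion": "0 0 0 0 -0.1;0 0 0 0 -0.1;0 0 0 0 -0.1;0 0 -0.04 0 -0.1;0 0 -0.05 0 0;0.0085 0.04 0 0 0.2;0.0085 0.04 0 0 0.2;0.0085 0.04 0 0 0.2"
}}

```text
t: 30.18
ee_pos: [0.615, -0.0585, 0.1356]
orientation: [3.142, 0.009, 0.001]
contact_force: [-0.0, 0.1, -0.0]
opening: 0.602
gripper_force: 0.0
```

Call:
{"api": "apply_moves", "payload": {
  "motion": "0.0085 0.04 0 0 0.2;0 0 0 0 0.2;0 0 0 0 0.2"
}}

```text
t: 30.55
ee_pos: [0.6231, -0.0972, 0.135]
orientation: [-3.141, -0.007, 0.001]
contact_force: [0.5, -0.2, -0.0]
opening: 0.603
gripper_force: 0.0
```

```bash
python3 - <<'E'
from h import *
c=cap('scene'); u,v=proj(c,[.622,.05,.05])[0].astype(int); cv2.imwrite('pics/i.png',cv2.resize(c['color'][v-60:v+50,u-70:u+70],None,fx=5,fy=5,interpolation=cv2.INTER_CUBIC))
delta(.6226,-.098,.055,-89.7)
E
```

```text
t30.6 tcp [ 0.623  -0.0966  0.135 ] tooly -89.67 tilt [-0.001  0.001 -1.   ] d [-0.0004  0.0014  0.08  ] turn 0.0004804905647959355 q6 1.3 op 0.604 F [ 0.5  0.2 -0.4]
```

View pics/i.png

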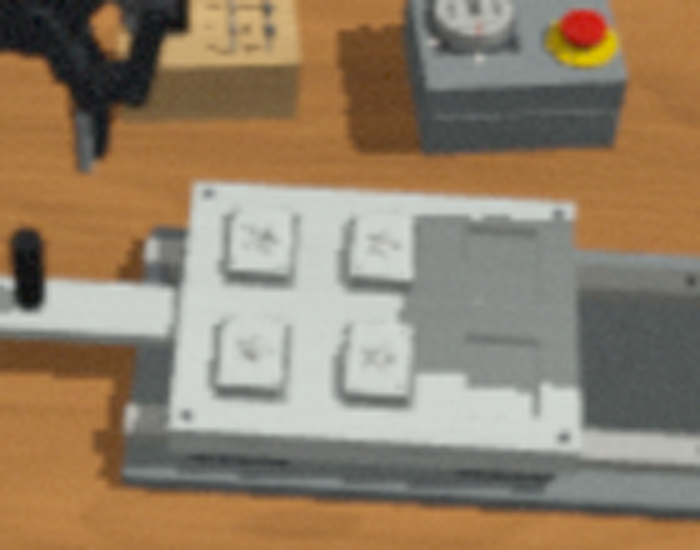

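The crop shows all four boxes seated flat in nests 0 to 3. I'll pinch the handle next.

Call:
{"api": "apply_moves", "payload": {
  "motion": "0 0.0014 0.03 0 0.2;0 0 0.03 0 0.2;0 0 0.02 0 0.2;0 0 0 0 -1;0 0 0 0 -1;0 0 0 0 -1;0 0 0 0 -1;0 0 0 0 -1"
}}

```text
t: 31.6
ee_pos: [0.6242, -0.0989, 0.0565]
orientation: [3.141, 0.008, 0.003]
contact_force: [-0.6, 0.5, 0.9]
opening: 0.166
gripper_force: 58.9
```

```bash
python3 - <<'E'
from h import *
delta(.6226,-.098,.055,-89.7)
E
```

```text
t31.6 tcp [ 0.6242 -0.0989  0.0565] tooly -89.7 tilt [ 0.002 -0.    -1.   ] d [-0.0016 -0.0009  0.0015] turn -1.6423271196109242e-05 q6 1.297 op 0.166 F [-0.6  0.5  0.9]
```

Call:
{"api": "apply_moves", "payload": {
  "motion": "0 -0.03 0 0 -1;0 -0.04 0 0 -1;0 -0.04 0 0 -1;0 -0.04 0 0 -1;0 -0.04 0 0 -1;0 -0.03 0 0 -1;0 -0.015 0 0 -1;0 0 0 0 -1"
}}

```text
t: 32.6
ee_pos: [0.6231, 0.1371, 0.0565]
orientation: [-3.141, -0.01, -0.003]
contact_force: [-0.0, 0.8, 4.4]
opening: 0.168
gripper_force: 59.7
```

Call:
{"api": "apply_moves", "payload": {
  "motion": "0 0 0 0 -1;0 0 0 0 -1"
}}

```text
t: 32.85
ee_pos: [0.6232, 0.1352, 0.0565]
orientation: [-3.141, -0.006, -0.003]
contact_force: [-1.0, 1.0, 6.1]
opening: 0.16
gripper_force: 59.9
```

```bash
python3 - <<'E'
from h import *
delta(.623,.150,.055,-89.7)
cap('scene','scene7.png')
c=cap('top','top7.png'); u,v=proj(c,[.622,.08,.05])[0].astype(int); cv2.imwrite('pics/j.png',cv2.resize(c['color'][v-50:v+50,u-70:u+70],None,fx=5,fy=5,interpolation=cv2.INTER_CUBIC))
E
```

```text
t32.9 tcp [0.6232 0.1352 0.0565] tooly -89.76 tilt [ 0.002  0.    -1.   ] d [-0.0001 -0.0148  0.0015] turn -0.0011071974934541637 q6 1.67 op 0.16 F [-1.   1.   6.1]
```

Call:
{"api": "apply_moves", "payload": {
  "motion": "0 -0.004 0 0 -1;0 -0.003 0 0 -1;0 0 0 0 -1"
}}

```text
t: 33.33
ee_pos: [0.6231, 0.1414, 0.0565]
orientation: [3.141, 0.006, 0.002]
contact_force: [-1.0, -0.8, 5.5]
opening: 0.168
gripper_force: 59.9
```

Call:
{"api": "apply_moves", "payload": {
  "motion": "0 -0.0015 0 0 -1;0 0 0 0 -1"
}}

```text
t: 33.58
ee_pos: [0.6231, 0.1417, 0.0565]
orientation: [3.139, 0.007, 0.002]
contact_force: [-0.5, -2.8, 7.4]
opening: 0.166
gripper_force: 60.0
```

Call:
{"api": "apply_moves", "payload": {
  "motion": "0 -0.0015 0 0 -1;0 0 0 0 -1"
}}

```text
t: 33.83
ee_pos: [0.6231, 0.142, 0.0565]
orientation: [3.137, 0.007, 0.001]
contact_force: [-1.6, -6.2, 6.1]
opening: 0.161
gripper_force: 60.0
```

Call:
{"api": "apply_moves", "payload": {
  "motion": "0 -0.0015 0 0 -1;0 0 0 0 -1"
}}

```text
t: 34.08
ee_pos: [0.6231, 0.1422, 0.0565]
orientation: [3.135, 0.008, 0.001]
contact_force: [-1.4, -9.9, 7.4]
opening: 0.165
gripper_force: 60.2
```

```bash
python3 - <<'E'
from h import *
c=cap('scene','scene8.png'); t=cap('top','top8.png')
a=cv2.resize(c['color'][110:290,260:560],None,fx=2.66,fy=2.66,interpolation=cv2.INTER_CUBIC)[:,:798]
cv2.imwrite('pics/k.png',a)
delta(.623,.150,.055,-89.7); print(robot.state()['wrist_torque'])
E
```

```text
t34.2 tcp [0.6231 0.1422 0.0565] tooly -89.73 tilt [ 0.001 -0.007 -1.   ] d [-0.0001 -0.0078  0.0014] turn -0.0005055972730077751 q6 1.688 op 0.169 F [-1.5 -9.2  6.8]
[-1.37702814  0.16314509  0.04229642]
```

View pics/k.png

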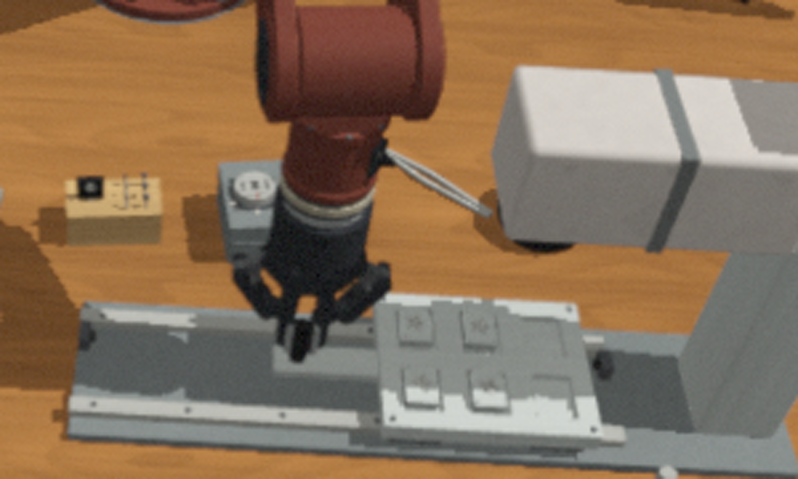

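The picture shows the carrier close to the station and the gripper clear of the head. I'll measure the plate from its bolts.

```bash
python3 - <<'E'
from h import *
class D(dict):pass
c=robot.capture('scene')
K=lambda p:np.array(p)/2.66+[260,110]-.4
print(on(c,K([(392,419),(596,430),(570,310)]),.046))
print('base top-left corners',on(c,K([(87,303),(68,437),(68,428)]),.012),on(c,K([(68,437)]),0))
E
python3 - <<'E'
import cv2;a=cv2.imread('pics/scene8.png')
cv2.imwrite('pics/l.png',cv2.resize(a[215:285,395:510],None,fx=6.9,fy=6.9,interpolation=cv2.INTER_CUBIC))
E
```

```text
[[0.6864095  0.21878013]
 [0.68531367 0.38753975]
 [0.55390161 0.38567454]]
base top-left corners [[ 0.55026515 -0.04579092]
 [ 0.70046284 -0.04776374]
 [ 0.69123296 -0.04870979]] [[ 0.69190617 -0.04891778]]
```

View pics/l.png

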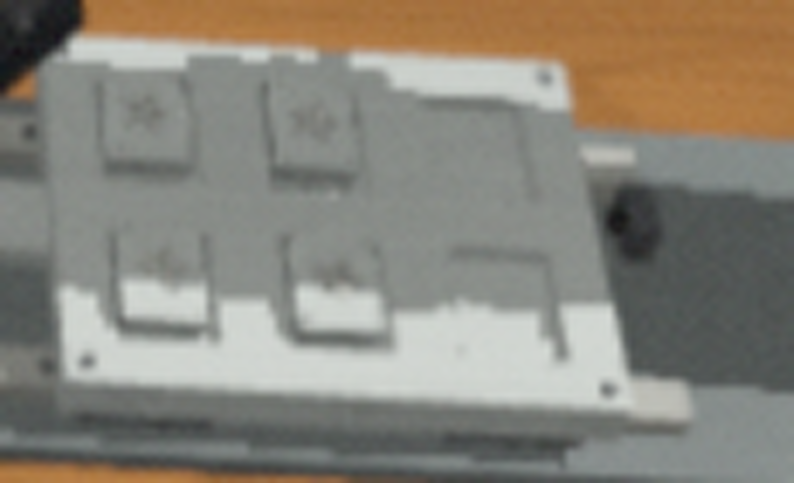

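Boxes are still seated, and the plate centre at y≈0.303 gives a joint of about 0.252. The resistance is the ball's hump, so I'll keep pushing in small steps.

Call:
{"api": "apply_moves", "payload": {
  "motion": "0 -0.001 0 0 -1;0 0 0 0 -1"
}}

```text
t: 34.48
ee_pos: [0.6231, 0.1437, 0.0565]
orientation: [3.136, 0.006, 0.001]
contact_force: [-1.2, -7.6, 7.0]
opening: 0.165
gripper_force: 60.1
```

Call:
{"api": "apply_moves", "payload": {
  "motion": "0 -0.001 0 0 -1;0 0 0 0 -1"
}}

```text
t: 34.72
ee_pos: [0.6231, 0.1465, 0.0565]
orientation: [3.139, 0.006, 0.002]
contact_force: [-0.6, -2.3, 6.2]
opening: 0.165
gripper_force: 60.0
```

Call:
{"api": "apply_moves", "payload": {
  "motion": "0 -0.001 0 0 -1;0 0 0 0 -1"
}}

```text
t: 34.98
ee_pos: [0.6231, 0.1484, 0.0565]
orientation: [3.14, 0.006, 0.002]
contact_force: [-1.1, -1.0, 6.2]
opening: 0.166
gripper_force: 60.0
```

Call:
{"api": "apply_moves", "payload": {
  "motion": "0 -0.001 0 0 -1;0 0 0 0 -1"
}}

```text
t: 35.22
ee_pos: [0.6231, 0.1499, 0.0565]
orientation: [3.141, 0.006, 0.002]
contact_force: [-1.1, 0.2, 5.6]
opening: 0.161
gripper_force: 59.9
```

Call:
{"api": "apply_moves", "payload": {
  "motion": "0 -0.001 0 0 -1;0 0 0 0 -1"
}}

```text
t: 35.48
ee_pos: [0.6231, 0.1508, 0.0565]
orientation: [3.141, 0.006, 0.002]
contact_force: [0.6, -1.1, 5.7]
opening: 0.165
gripper_force: 59.9
```

Call:
{"api": "apply_moves", "payload": {
  "motion": "0 -0.001 0 0 -1;0 0 0 0 -1;0 0 0 0 -1"
}}

```text
t: 35.85
ee_pos: [0.6231, 0.1514, 0.0565]
orientation: [3.14, 0.006, 0.002]
contact_force: [-0.8, -1.2, 6.3]
opening: 0.164
gripper_force: 60.0
```

Call:
{"api": "apply_moves", "payload": {
  "motion": "0 -0.001 0 0 -1;0 0 0 0 -1;0 0 0 0 -1"
}}

```text
t: 36.22
ee_pos: [0.6231, 0.1516, 0.0565]
orientation: [3.139, 0.007, 0.002]
contact_force: [0.1, -2.2, 6.7]
opening: 0.163
gripper_force: 60.0
```

The force rises with no more travel at y=0.1515, so the ball is in its notch. I'll relax, release, lift and verify.

Call:
{"api": "apply_moves", "payload": {
  "motion": "0 0.001 0 0 -1;0 0 0 0 0;0 0 0 0 0;0 0 0 0 0;0 0 -0.04 0 0;0 0 -0.05 0 0;-0.05 0.03 0 0 0;-0.05 0.03 0 0 0"
}}

```text
t: 37.22
ee_pos: [0.5223, 0.0927, 0.1466]
orientation: [3.141, 0.01, 0.004]
contact_force: [-0.0, 0.0, -0.1]
opening: 0.501
gripper_force: 0.0
```

Call:
{"api": "apply_moves", "payload": {
  "motion": "-0.018 0.05 0 0 0;-0.02 0.05 0 0 0;-0.02 0.045 0 0 -0.1;0 0 0 -0.175 -0.2;0 0 0 -0.175 -0.2;0 0 0 -0.175 -0.2;0 0 0 -0.175 -0.2;0 0 0 -0.175 -0.2"
}}

```text
t: 38.22
ee_pos: [0.4649, -0.0521, 0.1452]
orientation: [-2.838, -1.347, 0.001]
contact_force: [0.1, 0.1, 0.6]
opening: 0.4
gripper_force: 0.0
```

Call:
{"api": "apply_moves", "payload": {
  "motion": "0 0 0 -0.175 -0.2;0 0 0 -0.175 -0.2;0 0 0 -0.175 -0.2;0 0 0 -0.175 -0.2;0 0 0 -0.109 -0.2;0 0 0 0 -0.2"
}}

```text
t: 38.98
ee_pos: [0.465, -0.0521, 0.1452]
orientation: [-2.087, -2.348, 0.0]
contact_force: [-0.2, -0.3, -0.6]
opening: 0.401
gripper_force: 0.0
```

```bash
python3 - <<'E'
from h import *
delta(.4422,-.0528,.1,6.8)
for n in('scene','top'):
    c=cap(n,n+'9.png')
    u,v=proj(c,[.4353,.102,.062])[0]; k=6
    cr=c['color'][int(v)-14:int(v)+14,int(u)-14:int(u)+14]
    g=cv2.resize(cr,None,fx=k,fy=k,interpolation=cv2.INTER_CUBIC); g=cv2.cvtColor(g,cv2.COLOR_BGR2GRAY)
    m=cv2.morphologyEx((g>150).astype(np.uint8),cv2.MORPH_CLOSE,np.ones((25,25)))
    q=max(cv2.findContours(m,0,1)[0],key=cv2.contourArea); (ex,ey),ax,a=cv2.fitEllipse(q)
    p=np.array([ex,ey])+.5; print(n,'barrel',on(c,p/k-.5+[int(u)-14,int(v)-14],.062),np.array(ax)/k)
E
```

```text
t39.0 tcp [ 0.465  -0.0521  0.1452] tooly 6.73 tilt [-0.  0. -1.] d [ 0.002  -0.0227  0.0453] turn -0.001285931361510602 q6 -0.379 op 0.401 F [-0.2 -0.3 -0.6]
scene barrel [[0.43360259 0.1024753 ]] [10.46179199 15.13074493]
top barrel [[0.43860446 0.10168138]] [15.75241216 17.63086955]
```

```bash
python3 - <<'E'
from h import *
c=robot.capture('scene')
for n in('scene',):
    a,b=[cv2.resize(cv2.imread(f'pics/{n}{i}.png',0),None,fx=8,fy=8,interpolation=cv2.INTER_CUBIC) for i in(8,9)]
    for u,v in((484,271.6),(407.4,267)):
        u0,v0=int(u),int(v); T=a[(v0-5)*8:(v0+6)*8,(u0-6)*8:(u0+6)*8]; S=b[(v0-8)*8:(v0+9)*8,(u0-14)*8:(u0+14)*8]
        _,m,_,l=cv2.minMaxLoc(cv2.matchTemplate(S,T,cv2.TM_CCOEFF_NORMED))
        du,dv=l[0]/8-8,l[1]/8-3; print(m,du,dv,on(c,[(u+du,v+dv)],.046)-on(c,[(u,v)],.046))
E
```

```text
0.9943572282791138 4.125 0.25 [[3.02070985e-05 9.11431162e-03]]
0.9879456162452698 4.25 0.25 [[-1.60352832e-05  9.31489714e-03]]
```

Call:
{"api": "apply_moves", "payload": {
  "motion": "0.002 -0.0227 0.03 0 -0.2;0 0 0.03 0 -0.2;0 0 0 0 -0.2;0 0 0 0 -0.2"
}}

```text
t: 39.62
ee_pos: [0.4434, -0.0531, 0.0864]
orientation: [2.086, 2.348, 0.001]
contact_force: [0.1, -0.2, 0.7]
opening: 0.399
gripper_force: 0.0
```

```bash
python3 - <<'E'
from h import *
delta(.4422,-.0528,.044,6.8)
a=[]
for n,i,x,y in(('top',9,.4422,-.0528),('scene',9,.52,.10)):
    c=robot.capture(n); im=cv2.imread(f'pics/{n}{i}.png') if n=='scene' else cv2.imread('pics/top0.png')
    if n=='top': im=c['color']
    u,v=proj(c,[x,y,.05])[0].astype(int); w=30 if n=='top' else 80
    cr=im[v-w*3//4:v+w*3//4,u-w:u+w]; a.append(cv2.resize(cr,(400,300),interpolation=cv2.INTER_CUBIC))
cc=robot.capture('scene'); u,v=proj(cc,[.4422,-.0528,.05])[0].astype(int); a.append(cv2.resize(cc['color'][v-22:v+23,u-30:u+30],(400,300),interpolation=cv2.INTER_CUBIC))
u,v=proj(cc,[.4353,.102,.062])[0].astype(int); a.append(cv2.resize(cc['color'][v-22:v+23,u-30:u+30],(400,300),interpolation=cv2.INTER_CUBIC))
cv2.imwrite('pics/m.png',np.vstack([np.hstack(a[:2]),np.hstack(a[2:])]))
E
```

```text
t39.6 tcp [ 0.4434 -0.0531  0.0864] tooly 6.77 tilt [ 0.001 -0.    -1.   ] d [ 0.0005 -0.0012  0.0424] turn -0.000547096476406101 q6 -0.395 op 0.399 F [ 0.1 -0.2  0.7]
```

View pics/m.png

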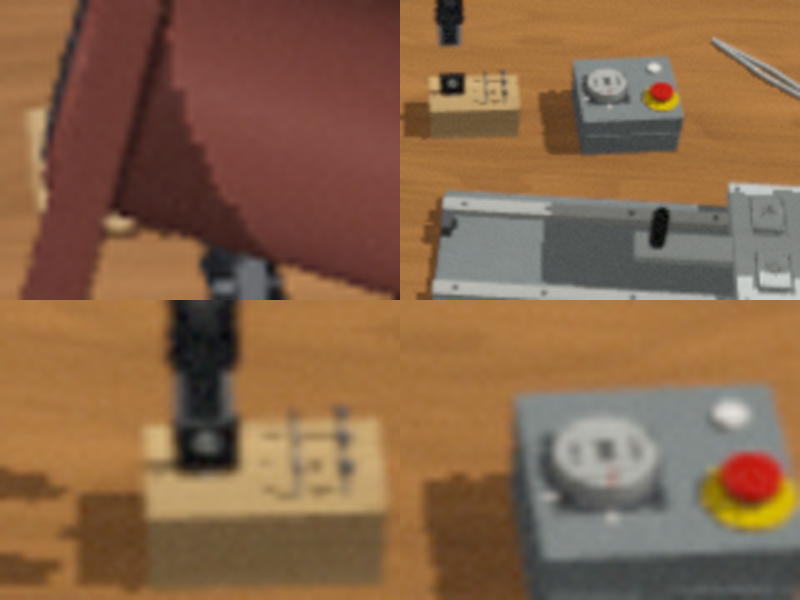

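The scene crop shows the gripper centred over the key's bow at crop px (207,445). The slot on the barrel is at (606,450), and the carrier stayed in its notch. I'll descend, grip, and refine the keyhole position.

Call:
{"api": "apply_moves", "payload": {
  "motion": "0.0003 -0.0008 0.02 0 -0.2;0 0 0.015 0 -0.2;0 0 0.0075 0 -0.2;0 0 0 0 -1;0 0 0 0 -1;0 0 0 0 -1;0 0 0 0 -1;0 0 0 0 -1"
}}

```text
t: 40.78
ee_pos: [0.4418, -0.0528, 0.0432]
orientation: [2.086, 2.349, 0.0]
contact_force: [-0.2, 0.2, 0.7]
opening: 0.079
gripper_force: 60.8
```

```bash
python3 - <<'E'
from h import *
delta(.4422,-.0528,.044,6.8)
c=robot.capture('scene'); u,v=proj(c,[.4353,.102,.062])[0].astype(int)
for p in((206,150),(205,155)): print('slot scene',on(c,[(p[0]/6.667-30+u-.4,p[1]/6.667-22+v-.4)],.062))
# dark slot centroid inside the barrel face, both stored views
for n in('scene','top'):
    c=robot.capture(n); im=cv2.imread('pics/scene9.png' if n=='scene' else 'pics/top0.png',0).astype(float)
    u,v=proj(c,[.4353,.102,.062])[0].round().astype(int); w=im[v-4:v+5,u-4:u+5]; k=np.clip(150-w,0,None)
    yy,xx=np.mgrid[-4:5,-4:5]; print(n,w.astype(int).tolist() if n=='top' else '',on(c,[(u+(k*xx).sum()/k.sum(),v+(k*yy).sum()/k.sum())],.062))
E
```

```text
t40.8 tcp [ 0.4418 -0.0528  0.0432] tooly 6.79 tilt [ 0. -0. -1.] d [-0.0001  0.0004 -0.0008] turn -0.00020584808260921294 q6 -0.395 op 0.079 F [-0.2  0.2  0.7]
slot scene [[0.43365805 0.10277914]]
slot scene [[0.43641716 0.10242376]]
scene  [[0.43847115 0.09937332]]
top [[184, 180, 180, 179, 181, 181, 184, 183, 181], [182, 182, 183, 181, 181, 182, 183, 174, 156], [170, 179, 156, 126, 119, 153, 182, 170, 128], [149, 177, 150, 72, 83, 145, 184, 172, 120], [145, 181, 164, 69, 67, 130, 183, 171, 116], [147, 184, 171, 87, 57, 91, 152, 174, 140], [136, 184, 168, 77, 65, 121, 178, 173, 146], [134, 183, 184, 176, 177, 178, 181, 181, 182], [171, 187, 184, 183, 183, 182, 182, 179, 171]] [[0.43399504 0.10144165]]
```

Key gripped (opening 0.079 is roughly the 8 mm bow). Lift it and turn by -1.597.

Call:
{"api": "apply_moves", "payload": {
  "motion": "0 0 -0.02 0 -1;0 0 -0.04 0 -1;0 0 -0.04 0 -1;0 0 0 -0.175 -1;0 0 0 -0.175 -1;0 0 0 -0.175 -1;0 0 0 -0.175 -1;0 0 0 -0.175 -1"
}}

```text
t: 41.92
ee_pos: [0.4414, -0.0526, 0.1428]
orientation: [-0.885, -3.014, 0.0]
contact_force: [0.1, 0.3, -0.6]
opening: 0.081
gripper_force: 60.8
```

Call:
{"api": "apply_moves", "payload": {
  "motion": "0 0 0 -0.175 -1;0 0 0 -0.175 -1;0 0 0 -0.175 -1;0 0 0 -0.175 -1;0 0 0 -0.022 -1;0 0 0 0 -1"
}}

```text
t: 42.68
ee_pos: [0.4415, -0.0527, 0.1428]
orientation: [0.224, -3.133, -0.0]
contact_force: [0.1, 0.5, 0.5]
opening: 0.08
gripper_force: 60.8
```

```bash
python3 - <<'E'
from h import *
delta(.435,.1022,.095,98.3)
E
```

```text
t42.7 tcp [ 0.4415 -0.0527  0.1428] tooly 98.17 tilt [-0.  0. -1.] d [-0.0156  0.1542  0.0478] turn -0.0023411920037965145 q6 -1.99 op 0.08 F [0.1 0.5 0.5]
```

Call:
{"api": "apply_moves", "payload": {
  "motion": "-0.0039 0.0386 0 0 -1;-0.0039 0.0386 0 0 -1;-0.0039 0.0385 0 0 -1;-0.0039 0.0385 0 0 -1;0 0 0.025 0 -1;0 0 0.022 0 -1;0 0 0 0 -1;0 0 0 0 -1"
}}

```text
t: 43.68
ee_pos: [0.4354, 0.1021, 0.0966]
orientation: [-0.226, 3.133, -0.0]
contact_force: [0.4, 0.3, -0.5]
opening: 0.077
gripper_force: 60.8
```

```bash
python3 - <<'E'
from h import *
delta(.435,.1022,.065,98.3)
a=[]
for n in('scene','top'):
    c=cap(n,n+'10.png'); u,v=proj(c,[.435,.1022,.062])[0].astype(int)
    a.append(cv2.resize(c['color'][v-18:v+18,u-24:u+24],(400,300),interpolation=cv2.INTER_CUBIC))
cv2.imwrite('pics/n.png',np.hstack(a))
E
```

```text
t43.7 tcp [0.4354 0.1021 0.0966] tooly 98.24 tilt [ 0.001  0.    -1.   ] d [0.0004 0.0001 0.0316] turn -0.001068432758556137 q6 -1.641 op 0.077 F [ 0.4  0.3 -0.5]
```

View pics/n.png

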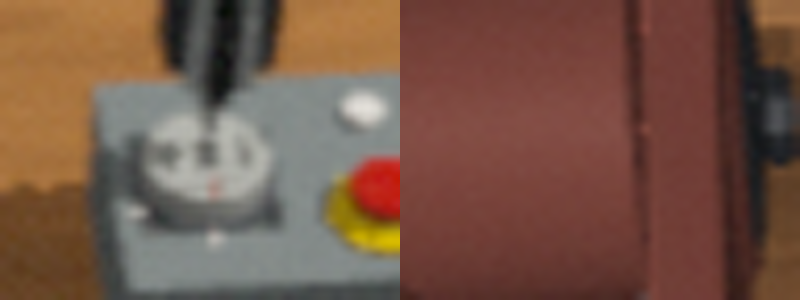

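The crop shows the blade tip at (210,120), just above the slot at (208,153), and aligned sideways. Inserting in small steps.

Call:
{"api": "apply_moves", "payload": {
  "motion": "0.0003 0 0.006 0 -1;0 0 0.004 0 -1;0 0 0.002 0 -1;0 0 0 0 -1"
}}

```text
t: 44.28
ee_pos: [0.4342, 0.1021, 0.0837]
orientation: [0.227, -3.133, -0.0]
contact_force: [-0.0, -1.0, 0.3]
opening: 0.079
gripper_force: 60.8
```

Call:
{"api": "apply_moves", "payload": {
  "motion": "0 0 0.002 0 -1;0 0 0.002 0 -1;0 0 0 0 -1"
}}

```text
t: 44.65
ee_pos: [0.4343, 0.1021, 0.0797]
orientation: [0.227, -3.133, 0.0]
contact_force: [0.0, -0.3, -0.3]
opening: 0.079
gripper_force: 60.8
```

Call:
{"api": "apply_moves", "payload": {
  "motion": "0 0 0.004 0 -1;0 0 0.003 0 -1;0 0 0.003 0 -1;0 0 0 0 -1"
}}

```text
t: 45.15
ee_pos: [0.4343, 0.1021, 0.0696]
orientation: [0.227, -3.133, 0.0]
contact_force: [-1.6, -0.6, 0.1]
opening: 0.079
gripper_force: 60.8
```

Call:
{"api": "apply_moves", "payload": {
  "motion": "0 0 0.002 0 -1;0 0 0.001 0 -1;0 0 0 0 -1"
}}

```text
t: 45.52
ee_pos: [0.4345, 0.1021, 0.0669]
orientation: [-0.227, 3.133, 0.0]
contact_force: [-0.2, -0.2, -0.4]
opening: 0.079
gripper_force: 60.8
```

Call:
{"api": "apply_moves", "payload": {
  "motion": "0 0 0.001 0 -1;0 0 0.001 0 -1;0 0 0 0 -1"
}}

```text
t: 45.9
ee_pos: [0.4346, 0.1021, 0.0652]
orientation: [0.227, -3.133, 0.0]
contact_force: [-1.1, 0.5, 2.0]
opening: 0.082
gripper_force: 61.3
```

Call:
{"api": "apply_moves", "payload": {
  "motion": "0 0 0.001 0 -1;0 0 0.0005 0 -1;0 0 0 0.15 -1;0 0 0 0.15 -1;0 0 0 0.15 -1;0 0 0 0.15 -1;0 0 0 0.15 -1;0 0 0 0 -1"
}}

```text
t: 46.9
ee_pos: [0.4344, 0.1022, 0.065]
orientation: [-0.937, -2.997, 0.001]
contact_force: [-5.6, -0.2, 12.1]
opening: 0.076
gripper_force: 62.8
```

```bash
python3 - <<'E'
from h import *
delta(.435,.1022,.065,38.1); print(robot.state()['wrist_torque'].round(3))
E
```

```text
t46.9 tcp [0.4344 0.1022 0.065 ] tooly 55.27 tilt [-0.002 -0.    -1.   ] d [-0.0005  0.0003 -0.    ] turn 0.2997516692515485 q6 -0.891 op 0.076 F [-5.6 -0.2 12.1]
[-0.063  0.997 -0.028]
```

Fully in (z contact force 12 N, TCP 0.065) and turning. I'll continue to the stop.

Call:
{"api": "apply_moves", "payload": {
  "motion": "0 0 0 0.15 -1;0 0 0 0.15 -1;0 0 0 0.1 -1;0 0 0 0 -1;0 0 0 0 -1"
}}

```text
t: 47.52
ee_pos: [0.4342, 0.1018, 0.065]
orientation: [-1.512, -2.752, 0.003]
contact_force: [-6.6, -1.5, 13.0]
opening: 0.078
gripper_force: 62.9
```

```bash
python3 - <<'E'
from h import *
delta(.435,.1022,.065,38.1); print(robot.state()['wrist_torque'].round(3))
E
```

```text
t47.5 tcp [0.4342 0.1018 0.065 ] tooly 32.42 tilt [-0.002 -0.001 -1.   ] d [-0.0001  0.0009 -0.    ] turn -0.09919220130763891 q6 -0.492 op 0.078 F [-6.6 -1.5 13. ]
[-0.249  1.146  0.025]
```

Call:
{"api": "apply_moves", "payload": {
  "motion": "0 0 0 0.07 -1;0 0 0 0 -1"
}}

```text
t: 47.78
ee_pos: [0.4341, 0.1018, 0.065]
orientation: [-1.608, -2.697, 0.003]
contact_force: [-5.8, -1.7, 13.4]
opening: 0.076
gripper_force: 62.9
```

```bash
python3 - <<'E'
from h import *
delta(.435,.1022,.065,26.7); print(robot.state()['wrist_torque'].round(3))
E
```

```text
t47.8 tcp [0.4341 0.1018 0.065 ] tooly 28.4 tilt [-0.002 -0.001 -1.   ] d [-0.     0.001 -0.   ] turn 0.0296545292089647 q6 -0.422 op 0.076 F [-5.8 -1.7 13.4]
[-0.321  1.114 -0.018]
```

Call:
{"api": "apply_moves", "payload": {
  "motion": "0 0 0 0.07 -1;0 0 0 0 -1"
}}

```text
t: 48.02
ee_pos: [0.434, 0.1018, 0.065]
orientation: [-1.701, -2.639, 0.004]
contact_force: [-6.8, -1.0, 14.4]
opening: 0.075
gripper_force: 63.0
```

```bash
python3 - <<'E'
from h import *
delta(.435,.1022,.065,26.7); print(robot.state()['wrist_torque'].round(3))
E
```

```text
t48.0 tcp [0.434  0.1018 0.065 ] tooly 24.39 tilt [-0.003 -0.001 -1.   ] d [-0.     0.001 -0.   ] turn -0.04025435488369991 q6 -0.352 op 0.075 F [-6.8 -1.  14.4]
[-0.34   1.174  0.013]
```

Call:
{"api": "apply_moves", "payload": {
  "motion": "0 0 0 0.07 -1;0 0 0 0 -1"
}}

```text
t: 48.28
ee_pos: [0.4338, 0.1018, 0.065]
orientation: [-1.792, -2.578, 0.004]
contact_force: [-8.5, -1.7, 14.7]
opening: 0.078
gripper_force: 63.1
```

```bash
python3 - <<'E'
from h import *
delta(.435,.1022,.065,26.7); print(robot.state()['wrist_torque'].round(3))
E
```

```text
t48.3 tcp [0.4338 0.1018 0.065 ] tooly 20.39 tilt [-0.003 -0.001 -1.   ] d [-0.0001  0.0012 -0.    ] turn -0.11004645850433534 q6 -0.282 op 0.078 F [-8.5 -1.7 14.7]
[-0.29   1.253  0.097]
```

Call:
{"api": "apply_moves", "payload": {
  "motion": "0 0 0 0.07 -1;0 0 0 0 -1;0 0 0 0 -1"
}}

```text
t: 48.65
ee_pos: [0.4337, 0.1019, 0.065]
orientation: [-1.88, -2.514, 0.004]
contact_force: [-7.2, -1.3, 15.6]
opening: 0.078
gripper_force: 63.1
```

```bash
python3 - <<'E'
from h import *
delta(.435,.1022,.065,26.7); print(robot.state()['wrist_torque'].round(3))
E
```

```text
t48.6 tcp [0.4337 0.1019 0.065 ] tooly 16.42 tilt [-0.003 -0.001 -1.   ] d [-0.0001  0.0013 -0.    ] turn -0.179422461060313 q6 -0.213 op 0.078 F [-7.2 -1.3 15.6]
[-0.19   1.354  0.155]
```

Call:
{"api": "apply_moves", "payload": {
  "motion": "0 0 0 0.07 -1;0 0 0 0 -1;0 0 0 0 -1"
}}

```text
t: 49.02
ee_pos: [0.4336, 0.102, 0.065]
orientation: [-1.966, -2.447, 0.005]
contact_force: [-8.5, -0.9, 15.3]
opening: 0.079
gripper_force: 63.2
```

```bash
python3 - <<'E'
from h import *
delta(.435,.1022,.065,26.7); print(robot.state()['wrist_torque'].round(3))
E
```

```text
t49.0 tcp [0.4336 0.102  0.065 ] tooly 12.43 tilt [-0.004 -0.001 -1.   ] d [-0.0001  0.0014 -0.    ] turn -0.24898051233378676 q6 -0.143 op 0.079 F [-8.5 -0.9 15.3]
[-0.199  1.429  0.172]
```

Torque about z has climbed to 0.17 N m, over three times the barrel's stiffness, so it is at its stop. Release and retreat.

Call:
{"api": "apply_moves", "payload": {
  "motion": "0 0 0 0 -0.6;0 0 0 0 -0.4;0 0 0 0 -0.3;0 0 0 0 -0.3;0 0 -0.03 0 -0.3;0 0 -0.05 0 -0.3;0 0 -0.05 0 -0.3;0 0 -0.03 0 -0.3"
}}

```text
t: 50.02
ee_pos: [0.4357, 0.1022, 0.2264]
orientation: [1.968, 2.445, 0.004]
contact_force: [0.7, 1.1, 0.3]
opening: 0.353
gripper_force: 0.0
```

Call:
{"api": "apply_moves", "payload": {
  "motion": "0.03 0.01 0 0 -0.3;0.05 0.01 0 0 -0.3;0.05 0.01 0 0 -0.3;0.05 0.01 0 0 -0.3;0 0 0 0 -0.3"
}}

```text
t: 50.65
ee_pos: [0.4346, 0.2893, 0.2232]
orientation: [-1.964, -2.452, -0.001]
contact_force: [0.4, -0.3, -0.7]
opening: 0.35
gripper_force: 0.0
```

```bash
python3 - <<'E'
from h import *
delta(.435,.1022,.065,26.7)
for n in('top','scene'):
    c=cap(n,n+'11.png'); u,v=proj(c,[.435,.102,.088])[0].round().astype(int)
    g=cv2.cvtColor(c['color'],cv2.COLOR_BGR2GRAY); w=g[v-11:v+12,u-11:u+12]
    w4=cv2.resize(w,None,fx=6,fy=6,interpolation=cv2.INTER_CUBIC); m=(w4<65).astype(np.uint8)
    q=max(cv2.findContours(m,0,1)[0],key=cv2.contourArea)
    p=on(c,(q.reshape(-1,2)+.5)/6-.5+[u-11,v-11],.088)*1000
    print(n,cv2.minAreaRect(p.astype(np.float32)))
    if n=='top': print('\n'.join(''.join('#' if x<55 else '+' if x<90 else '.' for x in r) for r in w))
E
```

```text
t50.6 tcp [0.4346 0.2893 0.2232] tooly 12.61 tilt [-0.     0.001 -1.   ] d [-0.1827 -0.0404  0.1581] turn -0.2458543771361108 q6 0.232 op 0.35 F [ 0.4 -0.3 -0.7]
top ((434.7059020996094, 101.2187728881836), (8.063251495361328, 25.682397842407227), 24.867427825927734)
++....................+
++....................+
+.............++++++..+
+.........+++++++..+.++
+..++...+++...+++++...+
...+++++........+++...+
..+++++...........++..+
..++++...........++++.+
...+++.......++++..++.+
...++......+####+...+.+
..+++....+######+...+++
...++..++######+....+++
...++..#####+.......++.
....+..###+.........++.
........+..........++..
.....+........+....++..
.....++...........++...
.....++..........+++...
.....++++......+++++...
.....++.+++++++++......
.....+++++++++++.......
.....+.................
.......................
scene ((446.6983947753906, 101.55388641357422), (36.91427230834961, 26.230844497680664), 2.119420051574707)
```

The bow measures 8 x 25.7 mm and has turned about 73° (1.28 rad), which is the 1.05 stop plus the key's play. Its size in the bow-top plane fits a fully seated key. I'm handing the job in.

```bash
python3 -c "
from rig import robot
print(robot.close_job())"
```

```text
the job is handed in; nothing more can be done
None
```

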